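# Rehang the dust-filter box door and click its latch

### The arm

A 7-joint arm with a two-finger parallel gripper is mounted at the origin on the work surface. World frame = base frame: x ahead of the robot, y to its left, z up, the work surface at z = 0. Lengths are in m, angles in rad, forces in N, time in s.
With the tool pointing down it reaches from about 0.4 to 0.875 m from the base axis. Payload 4.4 kg.
Tool frame: the origin (TCP) lies on the centre line of the jaws, within the pads' length; the fingertips stand ahead of it and the grasp point (between the pads) lies 8 mm behind it (env.tip_extent is the z of the fingertips in the tool frame, in m); z points along the fingers, y is the line along which they close (so a half turn about z gives the same grasp; the last joint's range is limited). The gripper opens to 85 mm and grips with 20 to 120 N. Pads are 22 mm wide; open, the fingers measure 114 mm over their backs; the gripper's body (76 mm by 85 mm) begins 54 mm behind the grasp point. The pads swing forward as they close: fully open they stand 13 mm farther back than shut.
Start: joints at [1.075, 0.628, 0.038, 1.517, -0.027, 0.996, -0.02], TCP at [0.271, -0.591, 0.242] pointing down, gripper open.
Joint ranges: [-3.06, 3.06], [-0.37, 2.12], [-1.25, 1.32], [0.18, 2.47], [-1.1, 4.24], [0.23, 1.98], [-2.94, 2.94]. Speed limits (rad/s): [2.57, 2.57, 3.14, 3.14, 3.14, 3.14, 3.14].

### API

Orientations are given as a 3x3 rotation matrix whose columns are the frame's x, y, z axes.
In Python, from plant import env gives the robot as it stands.
- The arm moves only by the tool move_arm, never from a script. Its argument "plan" is a list of rows, each a list of 2 entries, a list of its own where there are three numbers: the shift along the tool's x, y, z in mm, then the turn, a rotation vector about the tool's x, y, z in rad. A call has 1 to 5 rows; each row shifts and turns the commanded pose from where the row before left it, along the tool's axes as they then stand; what a row does not reach is not made up. A row lasts 1/12 s, in which the tool goes at most 41.7 mm and 7.16 degrees, less where a joint would pass 70% of its speed; a pose out of reach is approached as far as the arm can. A call is refused whole if a number of a shift passes 41.7 or a number of a turn 0.125, either way. A call with a gripper value outside its range is refused whole. "gripper" is the opening, from 0 (shut) to 1 (fully open), set as the call begins (left out, the last holds). The fingers move at their own pace and stop on an object; "squeeze" is the grip in N (left out, the last holds). Time passes only in rows, so rows that do not move let the fingers close. It gives the time, the measured TCP pose, the force, the opening and the grip force at its end, in the units of the state.
- env.sense(): the state, without advancing time (a new reading comes with each control period).
- env.read_camera(name): name is "scene" or "top"; returns (picture, depth): 480x640x3 uint8, blue, green, red; 480x640 float32, m along the optical axis (not along the pixel's ray), 0 where there is no reading.
- env.camera_params(name): a dict with "camera_matrix" (3x3 intrinsics, pixels), "distortion" ([k1, k2, p1, p2, k3] as OpenCV has them; the pictures are not rectified), "eye" and "orientation" of the camera in the world. Camera axes: x right, y up, looking along -z (the intrinsics and any distortion apply to the point x, -y, -z); pixel columns grow to the right and rows downward; lengths in m; the calibration is good to about 2 mm. A picture is of the moment at which its call begins. camera_params takes no time and is no camera call.
- env.job_done(): hands the job in; it is judged then, once.
Trained networks look in the newest picture that a camera, given by its name, has taken for a name from the list of things; names that differ only in an ending like _2 or _b are one class to them, and where a whole thing is asked for, a point or a joint stands for the part that bears it (a point fixed in the world has none). Each returns a list of dicts, best first, with "score" (0 to 1); they miss things now and then, are a little off and sometimes report something else, mostly with a low value. They report only what shows in the picture. A call takes as long as a camera call. They do not tell look-alikes from the thing itself.
- env.search_frame(camera, target): "centre" ([column, row] in pixels, amid what is visible of it).
- env.trace(camera, target): "pixels" (480x640 bool, what is visible of it) and "centre" ([column, row] in pixels, amid what is visible of it).
The state is a dict: "t": time; "joints": joint angles; "joint_vel": joint speeds; "joint_torque": joint torques, N m; "tool_pos": TCP position; "ee_rot": TCP orientation; "contact_force": force on the tool from outside, world axes, zero at the start; "wrist_torque": the same for the moment, N m; "opening": finger opening in m; "gripper_force": force on a finger pad.
Only numpy, scipy, OpenCV 4.12 (cv2) and the standard library are available. Lean on these libraries where they do the work, as an engineer would, in place of code of your own. Each camera call takes 0.05 s, during which the arm holds its last target. There are 200 camera calls.

### The job

Put the yellow door back on the blue dust-filter box: lift it out of its wooden stand and lower both hinge knuckles fully onto the two hinge pins with the door standing open, then swing it shut. Then turn the orange winged cap clockwise, which brings the latch tongue across the shut door, and keep turning until the cap slips at its stop by at least two clicks. Leave the tin, the sanding block and the carving where they are.

Things in the scene. Friction and masses are not known exactly. Their poses are not given: they have to be found in the camera images.
- door_tab (a point): Centre of the red tab on top of the loose yellow door, the place to grip it from above across its thickness. Tab 12 mm thick (x), 44 mm wide (y), top 25 mm above this point, panel's top edge 25 mm below. Axes: x = outward face normal, y = from hinge side to free edge, z = up. The knuckle axis is 74 mm away along -y, at x = 0. Door about 0.3 kg, hanging balanced below the tab.
- panel_mid (a point): Centre of the yellow door's panel: 12 mm thick (x), 120 mm wide (y), 115 mm high (z), 82.5 mm below door_tab, same axes. The door starts upright in the stand's slot, standing on the 15 mm base board; lift it straight up by 50 mm or more to free it.
- knuckle_low (a point): Centre of the underside of the door's lower knuckle: a steel tube along door z, 18 mm tall, 18 mm outer and 10.6 mm inner diameter, open at both ends. 125 mm below door_tab. Axes as door_tab.
- knuckle_up (a point): The same for the upper knuckle, 75 mm above knuckle_low and 50 mm below door_tab.
- pin_low (a point): Foot of the lower hinge pin on the blue box: centre of the top of its steel bracket (16 mm round, 8 mm thick), 40 mm above the bench. The pin stands 16 mm up from here, 8 mm diameter, tapering over its last 6 mm to 3.6 mm. Seated, knuckle_low lies on this point. Axes: x = out of the box's front, y = along the front from hinge to latch, z = up.
- pin_up (a point): Foot of the upper pin, same form, same vertical axis and axes, 115 mm above the bench; seated, knuckle_up lies here. The upper bracket overhangs the lower pin, so the lower knuckle cannot come from straight above: bring the open door in sideways from the front with both knuckles 20 to 45 mm above their seats, over the pins, then lower.
- housing: Fixed blue filter box; origin on the bench under the hinge axis, axes as pin_low. Roof 150 mm high over x -158 to -8, y 20 to 176 mm. The door is shut when its axes are parallel to the box's; it opens clockwise from above (door yaw = box yaw - opening angle), free to 100 degrees. An eave over y 105 to 135 mm stops it being lowered within 20 degrees of shut. Hung, it turns easily and stays put.
- cap_mid (a point): On the upright axis of the orange winged click-stop cap, mid-height of its wings, 178 mm above the bench; 15 mm in front of and 158 mm along y from the hinge axis. Two wings in one bar 90 mm tip to tip, 11 mm thick, 22 mm high, on a black hub of 15 mm radius. x axis = along the white-marked wing, over the latch tongue until the cap slips. Turns clockwise seen from above.
- wing_end (a point): Outer end of the white-marked wing of the cap, 45 mm from its axis, mid-height. Either wing's side can be pushed round with shut fingers, 30 to 40 mm from the axis: about 1.5 N swings the tongue, then about 10 N (0.15 to 0.4 N m at the axis) makes the cap click and slip at the stop.
- latch (a joint): Angle of the latch shaft and its steel tongue, rad, growing clockwise from above. Tongue 46 mm long from the axis, 12 mm thick, 112 mm above the bench. At 0.18 it points straight out of the box's front; at 1.75 (the stop) it lies across the door, parallel to the front, 3 mm clear of the shut door. Starts between 0 and 0.45.
- cap (a joint): Slip of the cap on the shaft, rad, growing clockwise: 0 at the start, stays near 0 while the tongue swings; at the stop it grows with every click, 0.39 per click (two clicks = 0.79).
- stand: Fixed wooden door stand: base board 110 x 175 x 15 mm, origin at the centre of its underside, two rails 45 mm high on it along y with a 13 mm slot between them.
- tin: Closed aluminium tin, 66 mm diameter, 45 mm high, bystander; origin at its underside.
- sandblock: Cork sanding block 85 x 55 x 30 mm, bystander; origin at its underside.
- carving: Small dark carved wooden form, 68 mm diameter, 66 mm high, bystander; origin at its underside.
Things that resemble listed ones, but are neither listed nor needed, are in the scene too. Of the things shaped like the part that bears door_tab, the yellow one is meant.

How it is judged:
By the outcome, as a careful person would: the job done as asked, in the order asked, and still so for the second after the job is handed in, with the robot touching nothing.
It also fails if it takes over 72 s, if anything falls off the work surface, if the arm or the gripper's body presses on something with over 40 N, if the wrist force passes 120 N, or if a joint passes its speed limit or range.

## Working session

There is one attempt and no reset: what is moved stays moved. The work goes in short steps, Python scripts to look and compute and a tool call to move; the robot and the scene stay as the last step left them, time stands still between calls to the robot, and variables do not carry over. Pictures are saved under pics/ and viewed, at most 10 in all, crops included, and the job is handed in when it is done.

Besides the shell and the picture viewer there is one more tool, called after "Emit:" in YAML: its name, and indented under it one key for each argument. move_arm: Moves the arm, as the interface text tells. Its arguments: {"type":"object","properties":{"plan":{"type":"array","items":{"type":"array"}},"gripper":{"type":"number"},"squeeze":{"type":"number"}},"required":["plan"]}

```bash
ls; mkdir -p pics; python3 - <<'E'
from plant import env
import cv2,numpy as np
for n in("scene","top"):
    p,d=env.read_camera(n); cv2.imwrite(f"pics/{n}0.png",p); np.savez(f"{n}0.npz",p=p,d=d)
    c=env.camera_params(n); print(n,{k:np.round(v,4).tolist() for k,v in c.items()})
s=env.sense(); print(s['t'],s['tool_pos'],np.round(s['ee_rot'],3).tolist(),s['opening'],env.tip_extent)
E
```

```text
pics
scene {'camera_matrix': [[435.1408, 0.0, 320.5111], [0.0, 435.1408, 244.6858], [0.0, 0.0, 1.0]], 'distortion': [-0.0365, 0.0, 0.0, 0.0, 0.0], 'eye': [1.2818, 0.0612, 0.7959], 'orientation': [[-0.0105, -0.6645, 0.7472], [0.9998, 0.0044, 0.018], [-0.0152, 0.7473, 0.6644]]}
top {'camera_matrix': [[510.3477, 0.0, 322.0002], [0.0, 510.3477, 241.9911], [0.0, 0.0, 1.0]], 'distortion': [0.0273, 0.0, 0.0, 0.0, 0.0], 'eye': [0.396, 0.0318, 1.2938], 'orientation': [[0.0229, 0.9902, -0.138], [-0.9997, 0.0216, -0.0106], [-0.0075, 0.1382, 0.9904]]}
0.1 [ 0.27066782 -0.59038129  0.24148448] [[0.909, 0.417, -0.001], [0.417, -0.909, 0.002], [0.0, -0.002, -1.0]] 0.0854542925222662 0.011
```

View pics/scene0.png

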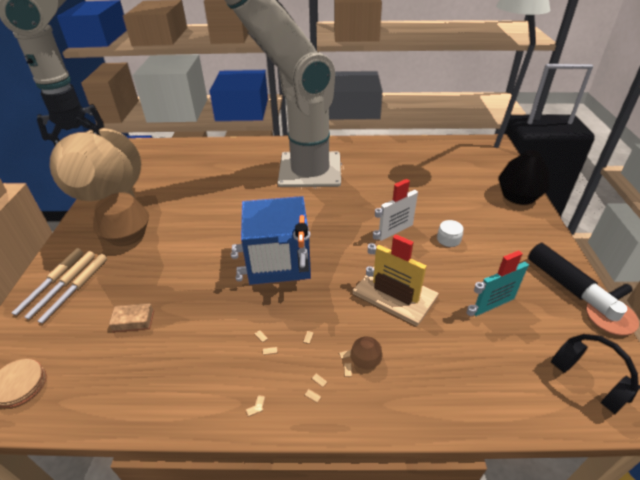

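View pics/top0.png

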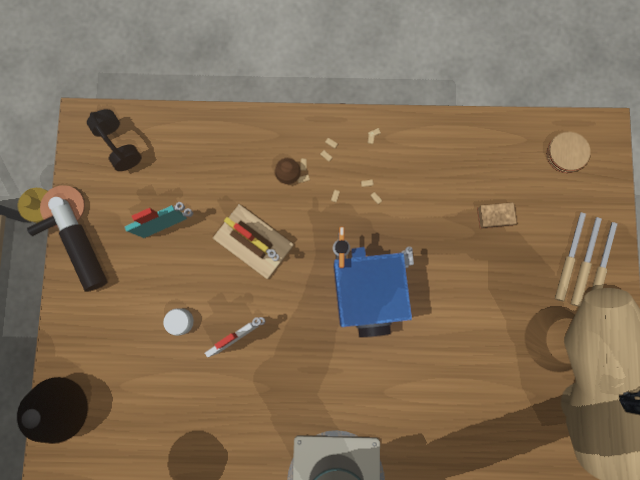

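Scene view: the yellow door is in its stand at (400,270), with white and teal look-alikes near (395,210) and (500,285). The blue box is at (275,240), with pins at (237,250)/(240,272) and the cap at (301,235). Next I'll measure with masks and depth.

```bash
cat > h.py <<'E'
from plant import env
import cv2,numpy as np
def cloud(n,d):
    c=env.camera_params(n);K=np.array(c['camera_matrix']);D=np.array(c['distortion'])
    v,u=np.mgrid[0:480,0:640]
    q=cv2.undistortPoints(np.stack([u,v],-1).reshape(-1,1,2).astype(np.float64),K,D).reshape(480,640,2)
    P=np.stack([q[...,0]*d,-q[...,1]*d,-d],-1)
    return P@np.array(c['orientation']).T+np.array(c['eye'])
def project(n,X):
    c=env.camera_params(n);K=np.array(c['camera_matrix']);D=np.array(c['distortion'])
    p=(np.atleast_2d(X)-np.array(c['eye']))@np.array(c['orientation'])
    return cv2.projectPoints(p*[1,-1,-1],np.zeros(3),np.zeros(3),K,D)[0].reshape(-1,2)
E
python3 - <<'E'
from h import *
np.set_printoptions(precision=4,suppress=True)
for n in("scene","top"):
    z=np.load(n+"0.npz");P=cloud(n,z['d'])
    for t in("door_tab","knuckle_low","knuckle_up","pin_low","pin_up","cap_mid","wing_end","housing","stand","latch"):
        for r in env.trace(n,t)[:4] if t in("door_tab","housing","stand","cap_mid","latch") else env.search_frame(n,t)[:4]:
            c=np.array(r['centre']);s=''
            if 'pixels' in r:
                m=r['pixels']&(z['d']>0); s=(m.sum(),np.median(P[m],0)); np.save(f"m_{n}_{t}_{int(c[0])}.npy",r['pixels'])
            print(n,t,round(r['score'],2),c,P[int(c[1]),int(c[0])],s)
P=cloud("scene",np.load("scene0.npz")['d']);print("bench z",P[400,200],P[380,450])
P=cloud("top",np.load("top0.npz")['d']);print("bench z",P[150,230],P[350,280],P[150,450])
E
```

```text
scene door_tab 0.9 [397.1 210.1] [0.3401 0.2471 0.0829] (np.int64(1549), array([0.3405, 0.2465, 0.0804]))
scene door_tab 0.6 [401.1 266.8] [0.5827 0.2241 0.1093] (np.int64(1818), array([0.578 , 0.2201, 0.1098]))
scene knuckle_low 0.93 [395.7 212.7] [0.3458 0.2413 0.0804] 
scene knuckle_low 0.81 [399.2 264.1] [0.579  0.2198 0.112 ] 
scene knuckle_low 0.63 [499.6 286.9] [0.6189 0.4412 0.081 ] 
scene knuckle_up 0.96 [399.7 213.7] [0.3379 0.2541 0.0709] 
scene knuckle_up 0.91 [499.4 289.7] [0.6205 0.4428 0.0729] 
scene knuckle_up 0.8 [399.7 262.8] [0.5788 0.2192 0.118 ] 
scene pin_low 0.58 [274.6 242. ] [ 0.5241 -0.0649  0.1312] 
scene pin_up 0.79 [271.6 241.2] [ 0.5267 -0.0711  0.1366] 
scene cap_mid 0.89 [299.6 235.5] [ 0.5672 -0.0019  0.1888] (np.int64(308), array([0.5501, 0.0022, 0.1883]))
scene cap_mid 0.71 [448.  233.3] [0.3922 0.3809 0.0447] (np.int64(571), array([0.3838, 0.3895, 0.0382]))
scene wing_end 0.62 [301.4 232.9] [0.5564 0.0019 0.1882] 
scene housing 0.97 [272.8 242.8] [ 0.5264 -0.0691  0.1333] (np.int64(5585), array([ 0.51  , -0.071 ,  0.1424]))
scene stand 0.56 [394.7 
[... 1076 characters left out ...]
0.8] [ 0.4497 -0.0635  0.1469] (np.int64(6036), array([ 0.454 , -0.0675,  0.1502]))
top wing_end 0.62 [342.7 244.2] [ 0.5458 -0.      0.1941] 
top housing 0.65 [367.  290.5] [ 0.4494 -0.0587  0.152 ] (np.int64(5997), array([ 0.4547, -0.0675,  0.1502]))
top stand 0.82 [251.6 244.6] [0.5591 0.218  0.0608] (np.int64(2703), array([0.5688, 0.2178, 0.0163]))
top stand 0.16 [178. 323.] [0.3649 0.3888 0.0434] (np.int64(637), array([0.3677, 0.39  , 0.0445]))
top latch 0.83 [345.1 248.2] [ 0.5372 -0.0067  0.1937] (np.int64(313), array([0.5414, 0.0003, 0.1908]))
bench z [ 0.8494 -0.1943  0.001 ] [0.8038 0.3082 0.0001]
bench z [ 0.8163  0.2936 -0.0046] [ 0.3031  0.1439 -0.0014] [ 0.8278 -0.2844 -0.0046]
```

```bash
python3 - <<'E'
from h import *
np.set_printoptions(precision=4,suppress=True)
def yawfit(P):  # vertical plane: PCA in xy
    c=np.median(P[:,:2],0);Q=P[:,:2]
    for _ in range(5):
        w,v=np.linalg.eigh(np.cov((Q-Q.mean(0)).T));n=v[:,0]; n=n*np.sign(n[0]); r=(P[:,:2]-Q.mean(0))@n; Q=P[:,:2][abs(r)<.004]
    return np.degrees(np.arctan2(n[1],n[0])),Q.mean(0),len(Q),((Q-Q.mean(0))@n).std()
for n in("scene","top"):
    z=np.load(n+"0.npz");P=cloud(n,z['d']);hsv=cv2.cvtColor(z['p'],cv2.COLOR_BGR2HSV);H,S,V=hsv[...,0].astype(int),hsv[...,1],hsv[...,2]
    near=(abs(P[...,0]-.57)<.1)&(abs(P[...,1]-.22)<.1)&(z['d']>0)
    red=near&((H<6)|(H>174))&(S>150)&(P[...,2]>.125); yel=near&(H>20)&(H<32)&(S>150)&(P[...,2]>.04)
    print(n,"red",red.sum(),np.median(P[red],0),P[red].min(0),P[red].max(0))
    print(" yel",yel.sum(),np.median(P[yel],0))
    if n=="scene":
        print(" yaw red",yawfit(P[red&(P[...,2]<.172)])); print(" yaw yel",yawfit(P[yel]))
    top=red&(P[...,2]>.174); print(" red top",top.sum(), P[top].mean(0), cv2.minAreaRect((P[top][:,:2]*1000).astype(np.float32)))
    blue=(H>100)&(H<125)&(S>120)&(z['d']>0)&(abs(P[...,0]-.48)<.16)&(abs(P[...,1]+.06)<.13)
    roof=blue&(P[...,2]>.143)&(P[...,2]<.157); print(" roof z",np.median(P[roof][:,2]),roof.sum(),cv2.minAreaRect((P[roof][:,:2]*1000).astype(np.float32)))
    fr=blue&(P[...,2]>.02)&(P[...,2]<.135)
    if n=="scene":
        f2=fr&(P[...,0]>.50); print(" front",yawfit(P[f2]))
    X=P[roof][:,:2];np.save(n+"_roof.npy",P[roof])
    big=cv2.resize(z['p'][185:305,215:445] if n=="scene" else z['p'][190:350,210:430],None,fx=3.4,fy=3.4,interpolation=cv2.INTER_CUBIC);cv2.imwrite(f"pics/{n}c.png",big)
E
```

```text
scene red 389 [0.5775 0.2204 0.1635] [0.5583 0.2013 0.1308] [0.5914 0.2412 0.184 ]
 yel 69 [0.5904 0.247  0.1311]
 yaw red (np.float64(-33.88835962449191), array([0.5782, 0.2196]), 244, np.float64(0.0012854091141582733))
 yaw yel (np.float64(-33.82282660937692), array([0.5796, 0.2287]), 44, np.float64(0.0023325105580185132))
 red top 121 [0.5751 0.2212 0.1796] ((572.3245849609375, 221.7686309814453), (45.029056549072266, 16.324663162231445), 53.35126495361328)
 roof z 0.1506442760173512 2309 ((464.67926025390625, -69.20109558105469), (171.54595947265625, 151.95689392089844), 7.617777347564697)
 front (np.float64(7.272652474791887), array([ 0.5251, -0.0625]), 554, np.float64(0.0014687468376054546))
top red 115 [0.5714 0.2186 0.1802] [0.5574 0.2015 0.1378] [0.5871 0.2397 0.1855]
 yel 31 [0.5582 0.1984 0.1129]
 red top 98 [0.5732 0.2206 0.1807] ((573.2683715820312, 220.85342407226562), (42.026092529296875, 11.553678512573242), 54.34125518798828)
 roof z 0.1504555045644722 4649 ((461.7702941894531, -69.95384216308594), (170.4188690185547, 155.40853881835938), 7.08368444442749)
```

View pics/scenec.png

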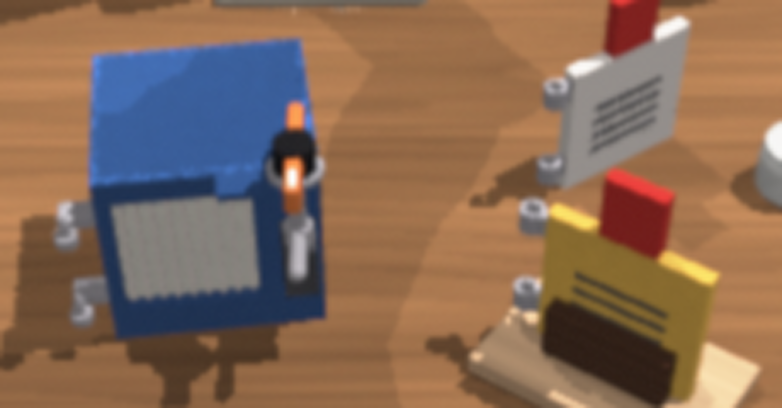

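View pics/topc.png

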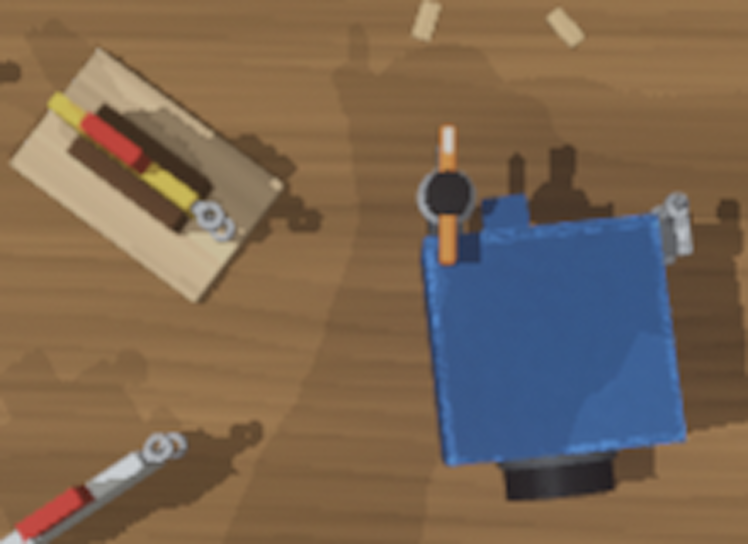

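The crops clearly show the two pins (upper pin tip at about (67,210) scene crop and (678,203) top crop) and the knuckles of the yellow door (upper knuckle at (209,214) in the top crop). I'll fit both poses and check them against pixel overlays.

```bash
cat > fit.py <<'E'
from h import *
from scipy.optimize import minimize
np.set_printoptions(precision=4,suppress=True)
def R(a): c,s=np.cos(a),np.sin(a); return np.array([[c,-s],[s,c]])
def ray(n,px,z):
    c=env.camera_params(n);q=cv2.undistortPoints(np.array([[px]],float),np.array(c['camera_matrix']),np.array(c['distortion'])).ravel()
    d=np.array(c['orientation'])@[q[0],-q[1],-1];e=np.array(c['eye']);return (e+d*(z-e[2])/d[2])
E
python3 - <<'E'
from fit import *
T=lambda x,y:(210+(x+.5)/3.4-.5,190+(y+.5)/3.4-.5); S=lambda x,y:(215+(x+.5)/3.4-.5,185+(y+.5)/3.4-.5)
print("pin_up tip top",ray("top",T(678,203),.131)); print("pin_up tip scene",ray("scene",S(67,208),.131),"pin_low tip scene",ray("scene",S(82,288),.056))
print("kn up top",ray("top",T(209,214),.123),"low",ray("top",T(224,226),.048)); print("kn up scene",ray("scene",S(534,209),.123),"low",ray("scene",S(526,286),.048))
# tab centre candidates from tops: corners
# silhouette fits with sub-px: roof in top
def sil(n,mask,corn3):
    def f(p):
        X=corn3(p);h=cv2.convexHull(project(n,X).astype(np.float32)); m=np.zeros((480*4,640*4),np.uint8); cv2.fillConvexPoly(m,np.round((h+.5)*4*16-8).astype(int),1,shift=4)
        m=cv2.resize(m.astype(np.float32),(640,480),interpolation=cv2.INTER_AREA); return np.abs(m-mask).sum()
    return f
def run(name,f,x0,st):
    sx=np.array([x0]+[np.array(x0)+np.eye(len(x0))[i]*st[i] for i in range(len(x0))])
    r=minimize(f,x0,method='Nelder-Mead',options=dict(initial_simplex=sx,xatol=1e-5,fatol=.05)); print(name,r.x[:2],np.degrees(r.x[2]),r.fun,f(x0)); return r.x
z=np.load("top0.npz");hsv=cv2.cvtColor(z['p'],cv2.COLOR_BGR2HSV).astype(int);P=cloud("top",z['d'])
blue=((hsv[...,0]>100)&(hsv[...,0]<125)&(hsv[...,1]>100)&(P[...,2]>.12)&(abs(P[...,0]-.47)<.14)&(abs(P[...,1]+.06)<.12)).astype(np.float32)
B=np.array([[-.158,.02],[-.158,.176],[-.008,.176],[-.008,.02]])
def box(p): return np.c_[B@R(p[2]).T+p[:2],np.full(4,.15)]
blue_c=cv2.morphologyEx(blue,cv2.MORPH_OPEN,np.ones((15,15)))
b=run("box",sil("top",blue_c,box),[.54,-.165,.126],[.008,.008,.04])
# tab silhouettes both cams
for n in("top","scene"):
    z=np.load(n+"0.npz");hsv=cv2.cvtColor(z['p'],cv2.COLOR_BGR2HSV).astype(int);P=cloud(n,z['d'])
    m=((hsv[...,0]<7)|(hsv[...,0]>173))&(hsv[...,1]>130)&(P[...,2]>.1)&(abs(P[...,0]-.57)<.06)&(abs(P[...,1]-.22)<.05); m=m.astype(np.float32)
    C=np.array([[sx*.006,sy*.022,sz] for sx in(-1,1) for sy in(-1,1) for sz in(.131,.18)])
    def tab(p): return np.c_[C[:,:2]@R(p[2]).T+p[:2],C[:,2]]
    t=run("tab "+n,sil(n,m,tab),[.573,.221,-.61],[.006,.006,.08])
    print("  knuckle",t[:2]+R(t[2])@[0,-.074],m.sum())
E
```

```text
pin_up tip top [ 0.5454 -0.1556  0.131 ]
pin_up tip scene [ 0.5366 -0.1555  0.131 ] pin_low tip scene [ 0.5381 -0.1557  0.056 ]
kn up top [0.5319 0.1613 0.123 ] low [0.5321 0.1585 0.048 ]
kn up scene [0.5307 0.1616 0.123 ] low [0.5295 0.1607 0.048 ]
box [ 0.5451 -0.1591] 6.293423295834539 210.3125 849.75
tab top [0.5738 0.2214] -36.59430960006589 26.0 30.5625
  knuckle [0.5297 0.162 ] 122.0
tab scene [0.5707 0.2215] -37.321507002477986 35.625 53.0
  knuckle [0.5258 0.1627] 400.0
```

```bash
python3 - <<'E'
from fit import *
for n in("scene","top"):
    z=np.load(n+"0.npz");P=cloud(n,z['d'])
    v=slice(110,250) if n=="scene" else slice(280,400); u=slice(45,150) if n=="scene" else slice(520,640)
    Q=P[v,u][z['d'][v,u]>0]; Q=Q[(Q[:,2]>.02)&(Q[:,0]>0.05)]
    for lo in np.arange(.02,.5,.06):
        q=Q[(Q[:,2]>=lo)&(Q[:,2]<lo+.06)]
        if len(q): print(n,lo,len(q),np.percentile(q,2,axis=0),np.percentile(q,98,axis=0))
E
```

```text
scene 0.02 861 [ 0.1911 -0.5685  0.0228] [ 0.4226 -0.4403  0.079 ]
scene 0.08 1766 [ 0.1746 -0.5572  0.0815] [ 0.4125 -0.4509  0.1366]
scene 0.13999999999999999 766 [ 0.136  -0.5764  0.1432] [ 0.4208 -0.4725  0.1992]
scene 0.19999999999999998 1591 [ 0.1356 -0.6107  0.2011] [ 0.4602 -0.4617  0.259 ]
scene 0.26 2960 [ 0.2505 -0.6388  0.262 ] [ 0.4565 -0.4716  0.3164]
scene 0.32 570 [ 0.2521 -0.6335  0.3212] [ 0.3093 -0.5261  0.3653]
top 0.02 913 [ 0.2161 -0.6399  0.0203] [ 0.4903 -0.4399  0.0795]
top 0.08 1751 [ 0.2885 -0.5225  0.0816] [ 0.4102 -0.4493  0.1331]
top 0.13999999999999999 197 [ 0.2297 -0.5065  0.1455] [ 0.3573 -0.4726  0.1997]
top 0.19999999999999998 1453 [ 0.242  -0.5322  0.2035] [ 0.4535 -0.46    0.2593]
top 0.26 5606 [ 0.2603 -0.556   0.2621] [ 0.4492 -0.47    0.3173]
top 0.32 13 [ 0.2562 -0.5345  0.3201] [ 0.4196 -0.5108  0.3301]
```

```bash
python3 - <<'E'
from fit import *
for n in("scene","top"):
    z=np.load(n+"0.npz");P=cloud(n,z['d']);hsv=cv2.cvtColor(z['p'],cv2.COLOR_BGR2HSV).astype(int)
    w=(hsv[...,1]>60)&(hsv[...,0]<25)&(hsv[...,2]>60)&(z['d']>0)&(P[...,2]>.17)&(P[...,1]<-.4)&(P[...,0]<.5)&(P[...,0]>.1)
    Q=P[w];print(n,len(Q),Q.min(0),Q.max(0)); d=np.hypot(Q[:,0]-.271,Q[:,1]+.591);i=np.argsort(d)[:300:30];print(Q[i],d[i])
print(project("top",[.271,-.591,.24]),project("scene",[.271,-.591,.24]))
E
```

```text
scene 4552 [ 0.1252 -0.637   0.17  ] [ 0.4627 -0.4586  0.3491]
[[ 0.2641 -0.5507  0.2931]
 [ 0.2534 -0.5368  0.2845]
 [ 0.2544 -0.5263  0.2905]
 [ 0.2084 -0.5553  0.244 ]
 [ 0.3401 -0.5622  0.3108]
 [ 0.3485 -0.5965  0.2972]
 [ 0.217  -0.5313  0.2299]
 [ 0.3536 -0.6014  0.292 ]
 [ 0.3413 -0.5416  0.311 ]
 [ 0.234  -0.5113  0.2113]] [0.0409 0.057  0.0668 0.0721 0.0748 0.0777 0.0805 0.0832 0.0859 0.0878]
top 10741 [ 0.1    -0.5951  0.17  ] [ 0.4605 -0.4568  0.3306]
[[ 0.2699 -0.5692  0.2731]
 [ 0.2639 -0.5622  0.2716]
 [ 0.2764 -0.5564  0.2828]
 [ 0.274  -0.5527  0.2795]
 [ 0.2677 -0.5494  0.2748]
 [ 0.2841 -0.5485  0.2878]
 [ 0.2879 -0.5482  0.2888]
 [ 0.278  -0.5426  0.2845]
 [ 0.2922 -0.5452  0.2943]
 [ 0.3003 -0.5473  0.301 ]] [0.0219 0.0297 0.035  0.0385 0.0417 0.0445 0.0461 0.0489 0.0504 0.0526]
[[640.0364 385.3411]] [[ 81.2881 148.9228]]
```

```bash
cat > go.py <<'E'
# usage: go(x,y,z,yaw_deg_of_tool_y): prints total and per-row tool-frame shift/turn
from fit import *
def go(x,y,z,yaw,step=40,rot=.12,vertical=True):
    s=env.sense();p=np.array(s['tool_pos']);M=np.array(s['ee_rot'])
    yv=np.radians(yaw);Y=np.array([np.cos(yv),np.sin(yv),0]);Z=np.array([0,0,-1.]);G=np.c_[np.cross(Y,Z),Y,Z]
    rv=cv2.Rodrigues(M.T@G)[0].ravel(); d=(np.array([x,y,z])-p)*1000
    n=int(max(np.ceil(np.abs(d).max()/step),np.ceil(np.abs(rv).max()/rot),1))
    print("t",round(s['t'],2),"pos",p,"tool-y yaw",np.degrees(np.arctan2(M[1,1],M[0,1])),"F",np.round(s['contact_force'],1),"open",round(s['opening'],4),"grip",round(s['gripper_force'],1))
    print("rows",n,"turn",rv,"tool shift total",np.round(M.T@d,1))
    Mi=M.copy()
    for i in range(n):
        dr=rv/n; print(i,np.round(Mi.T@(d/n),1),np.round(dr,4)); Mi=Mi@cv2.Rodrigues(dr)[0]
E
```

Emit:
move_arm:
  plan:
    - [[0,0,-10],[0,0,0]]
    - [[0,0,-30],[0,0,0]]
    - [[0,0,-40],[0,0,0]]
    - [[0,0,-40],[0,0,0]]
    - [[0,0,-40],[0,0,0]]
  gripper: 0.6
  squeeze: 50

```text
t: 1.52
tool_pos: [0.2706, -0.5905, 0.405]
ee_rot: [[0.909, 0.417, 0.0], [0.417, -0.909, -0.0], [0.0, 0.0, -1.0]]
contact_force: [0.7, -1.1, -0.8]
opening: 0.0513
gripper_force: 0.0
```

```bash
python3 -c "
from go import *
go(.573,.2215,.26,-34.5)"
```

```text
t 1.52 pos [ 0.2706 -0.5905  0.405 ] tool-y yaw -65.37861259866371 F [ 0.7 -1.1 -0.8] open 0.0513 grip 0.0
rows 21 turn [ 0.0004  0.0001 -0.5389] tool shift total [ 613.2 -612.3  144.8]
0 [ 29.2 -29.2   6.9] [ 0.      0.     -0.0257]
1 [ 29.9 -28.4   6.9] [ 0.      0.     -0.0257]
2 [ 30.7 -27.6   6.9] [ 0.      0.     -0.0257]
3 [ 31.4 -26.8   6.9] [ 0.      0.     -0.0257]
4 [ 32.  -26.    6.9] [ 0.      0.     -0.0257]
5 [ 32.7 -25.2   6.9] [ 0.      0.     -0.0257]
6 [ 33.3 -24.3   6.9] [ 0.      0.     -0.0257]
7 [ 33.9 -23.5   6.9] [ 0.      0.     -0.0257]
8 [ 34.5 -22.6   6.9] [ 0.      0.     -0.0257]
9 [ 35.1 -21.7   6.9] [ 0.      0.     -0.0257]
10 [ 35.6 -20.8   6.9] [ 0.      0.     -0.0257]
11 [ 36.2 -19.9   6.9] [ 0.      0.     -0.0257]
12 [ 36.7 -18.9   6.9] [ 0.      0.     -0.0257]
13 [ 37.1 -18.    6.9] [ 0.      0.     -0.0257]
14 [ 37.6 -17.    6.9] [ 0.      0.     -0.0257]
15 [ 38.  -16.1   6.9] [ 0.      0.     -0.0257]
16 [ 38.4 -15.1   6.9] [ 0.      0.     -0.0257]
17 [ 38.8 -14.1   6.9] [ 0.      0.     -0.0257]
18 [ 39.1 -13.1   6.9] [ 0.      0.     -0.0257]
19 [ 39.5 -12.1   6.9] [ 0.      0.     -0.0257]
20 [ 39.8 -11.1   6.9] [ 0.      0.     -0.0257]
```

Emit:
move_arm:
  plan:
    - [[30,-30,0],[0,0,-0.025]]
    - [[30,-29,0],[0,0,-0.025]]
    - [[31,-28,0],[0,0,-0.025]]
    - [[32,-27,0],[0,0,-0.025]]
    - [[33,-26,0],[0,0,-0.025]]

```text
t: 1.93
tool_pos: [0.3445, -0.394, 0.4034]
ee_rot: [[0.85, 0.527, 0.001], [0.527, -0.85, -0.001], [0.0, 0.001, -1.0]]
contact_force: [0.9, 0.3, -0.1]
opening: 0.0513
gripper_force: 0.0
```

Emit:
move_arm:
  plan:
    - [[33,-25,0],[0,0,-0.025]]
    - [[34,-24,0],[0,0,-0.025]]
    - [[34,-24,0],[0,0,-0.025]]
    - [[35,-23,0],[0,0,-0.025]]
    - [[35,-22,0],[0,0,-0.025]]

```text
t: 2.35
tool_pos: [0.418, -0.1998, 0.4035]
ee_rot: [[0.777, 0.629, 0.002], [0.629, -0.777, -0.001], [0.001, 0.002, -1.0]]
contact_force: [0.4, 0.4, 0.4]
opening: 0.0513
gripper_force: 0.0
```

Emit:
move_arm:
  plan:
    - [[36,-21,0],[0,0,-0.025]]
    - [[36,-20,0],[0,0,-0.025]]
    - [[37,-19,0],[0,0,-0.025]]
    - [[37,-18,0],[0,0,-0.025]]
    - [[38,-17,0],[0,0,-0.025]]

```text
t: 2.77
tool_pos: [0.4919, -0.0063, 0.4035]
ee_rot: [[0.693, 0.721, 0.002], [0.721, -0.693, -0.001], [0.001, 0.002, -1.0]]
contact_force: [0.2, -0.1, -0.6]
opening: 0.0509
gripper_force: 0.0
```

```bash
python3 -c "
from go import *
go(.573,.2215,.26,-34.5)"
```

```text
t 2.77 pos [ 0.4919 -0.0063  0.4035] tool-y yaw -43.84694206345679 F [ 0.2 -0.1 -0.6] open 0.0509 grip 0.0
rows 6 turn [ 0.0017 -0.0006 -0.1631] tool shift total [220.4 -99.5 143.5]
0 [ 36.7 -16.6  23.9] [ 0.0003 -0.0001 -0.0272]
1 [ 37.2 -15.6  23.9] [ 0.0003 -0.0001 -0.0272]
2 [ 37.6 -14.6  23.9] [ 0.0003 -0.0001 -0.0272]
3 [ 38.  -13.5  23.9] [ 0.0003 -0.0001 -0.0272]
4 [ 38.3 -12.5  23.9] [ 0.0003 -0.0001 -0.0272]
5 [ 38.7 -11.4  23.9] [ 0.0003 -0.0001 -0.0272]
```

Emit:
move_arm:
  plan:
    - [[36,-17,0],[0,0,-0.03]]
    - [[37,-16,0],[0,0,-0.03]]
    - [[37,-15,0],[0,0,-0.03]]
    - [[37,-14,0],[0,0,-0.03]]
    - [[37,-13,0],[0,0,-0.03]]

```text
t: 3.18
tool_pos: [0.5544, 0.1824, 0.4033]
ee_rot: [[0.577, 0.817, 0.001], [0.817, -0.577, -0.0], [0.001, 0.001, -1.0]]
contact_force: [0.0, -0.4, 0.7]
opening: 0.0511
gripper_force: 0.0
```

Emit:
move_arm:
  plan:
    - [[30,-12,24],[0,0,-0.01]]
    - [[0,0,40],[0,0,0]]
    - [[0,0,40],[0,0,0]]
    - [[0,0,30],[0,0,0]]
    - [[0,0,0],[0,0,0]]

```text
t: 3.6
tool_pos: [0.5581, 0.21, 0.2627]
ee_rot: [[0.569, 0.822, -0.011], [0.822, -0.569, -0.005], [-0.01, -0.006, -1.0]]
contact_force: [0.3, -0.9, -0.6]
opening: 0.0512
gripper_force: 0.0
```

```bash
python3 -c "
from go import *
go(.573,.2215,.160,-34.5)
p,d=env.read_camera('top');cv2.imwrite('pics/t1.png',cv2.resize(p[190:310,190:350],None,fx=5,fy=5,interpolation=cv2.INTER_CUBIC))"
```

```text
t 3.6 pos [0.5581 0.21   0.2627] tool-y yaw -34.700883793787426 F [ 0.3 -0.9 -0.6] open 0.0512 grip 0.0
rows 3 turn [-0.0058  0.0104 -0.0035] tool shift total [ 19.    6.3 102.5]
0 [ 6.3  2.1 34.2] [-0.0019  0.0035 -0.0012]
1 [ 6.2  2.  34.2] [-0.0019  0.0035 -0.0012]
2 [ 6.1  2.  34.2] [-0.0019  0.0035 -0.0012]
```

Emit:
move_arm:
  plan:
    - [[19,6,0],[-0.006,0.01,-0.003]]
    - [[0,0,0],[0,0,0]]
    - [[0,0,0],[0,0,0]]

```text
t: 3.9
tool_pos: [0.5787, 0.2252, 0.2712]
ee_rot: [[0.567, 0.824, 0.015], [0.824, -0.567, 0.007], [0.014, 0.008, -1.0]]
contact_force: [-0.7, -0.0, 1.1]
opening: 0.0512
gripper_force: 0.0
```

```bash
python3 -c "
from go import *
go(.573,.2215,.159,-34.5)
p,d=env.read_camera('top');cv2.imwrite('pics/t1.png',cv2.resize(p[190:310,190:350],None,fx=5,fy=5,interpolation=cv2.INTER_CUBIC))"
```

```text
t 3.9 pos [0.5787 0.2252 0.2712] tool-y yaw -34.55695371373882 F [-0.7 -0.   1.1] open 0.0512 grip 0.0
rows 3 turn [ 0.0082 -0.0139 -0.0009] tool shift total [ -7.8  -3.5 112. ]
0 [-2.6 -1.2 37.3] [ 0.0027 -0.0046 -0.0003]
1 [-2.4 -1.1 37.4] [ 0.0027 -0.0046 -0.0003]
2 [-2.3 -1.  37.4] [ 0.0027 -0.0046 -0.0003]
```

Emit:
move_arm:
  plan:
    - [[0,0,0],[0,0,0]]
    - [[0,0,0],[0,0,0]]
    - [[0,0,0],[0,0,0]]
    - [[0,0,0],[0,0,0]]

```text
t: 4.28
tool_pos: [0.5772, 0.224, 0.2687]
ee_rot: [[0.567, 0.823, 0.011], [0.823, -0.567, 0.005], [0.01, 0.006, -1.0]]
contact_force: [0.4, 0.4, -0.8]
opening: 0.0511
gripper_force: 0.0
```

```bash
python3 -c "
from go import *
go(.573,.2215,.159,-34.5)
p,d=env.read_camera('top');cv2.imwrite('pics/t1.png',cv2.resize(p[190:310,190:350],None,fx=5,fy=5,interpolation=cv2.INTER_CUBIC))"
```

```text
t 4.28 pos [0.5772 0.224  0.2687] tool-y yaw -34.56873114118797 F [ 0.4  0.4 -0.8] open 0.0511 grip 0.0
rows 3 turn [ 0.0063 -0.01   -0.0012] tool shift total [ -5.5  -2.7 109.6]
0 [-1.8 -0.9 36.5] [ 0.0021 -0.0033 -0.0004]
1 [-1.7 -0.8 36.5] [ 0.0021 -0.0033 -0.0004]
2 [-1.6 -0.8 36.6] [ 0.0021 -0.0033 -0.0004]
```

View pics/t1.png

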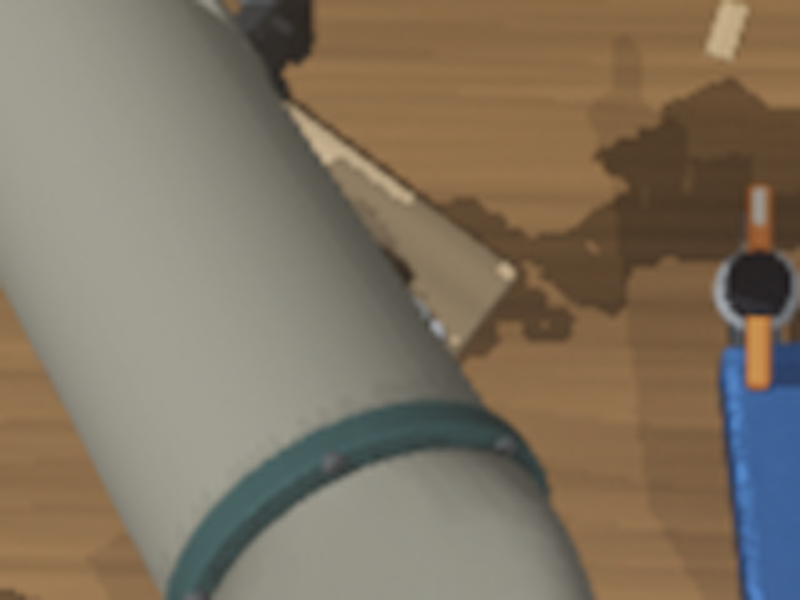

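The arm hides the tab in the top view, so I'll rely on the scene camera from here. I'll correct the tilt and descend part-way.

Emit:
move_arm:
  plan:
    - [[-5.5,-2.7,20],[0.006,-0.01,-0.001]]
    - [[0,0,25],[0,0,0]]
    - [[0,0,15],[0,0,0]]
    - [[0,0,0],[0,0,0]]
    - [[0,0,0],[0,0,0]]

```text
t: 4.75
tool_pos: [0.5718, 0.2212, 0.2078]
ee_rot: [[0.566, 0.824, -0.001], [0.824, -0.566, -0.001], [-0.001, -0.001, -1.0]]
contact_force: [-0.1, 0.5, -0.3]
opening: 0.0512
gripper_force: 0.0
```

```bash
python3 -c "
from go import *
p,d=env.read_camera('scene');cv2.imwrite('pics/s1.png',cv2.resize(p[190:310,320:480],None,fx=5,fy=5,interpolation=cv2.INTER_CUBIC))
go(.573,.2215,.159,-34.5)"
```

```text
t 4.8 pos [0.5725 0.2217 0.2089] tool-y yaw -34.49472218618078 F [-0.2  0.3 -0.3] open 0.0511 grip 0.0
rows 2 turn [ 0.0002 -0.0008  0.0001] tool shift total [ 0.1  0.5 49.9]
0 [ 0.   0.2 24.9] [ 0.0001 -0.0004  0.    ]
1 [ 0.   0.2 24.9] [ 0.0001 -0.0004  0.    ]
```

View pics/s1.png

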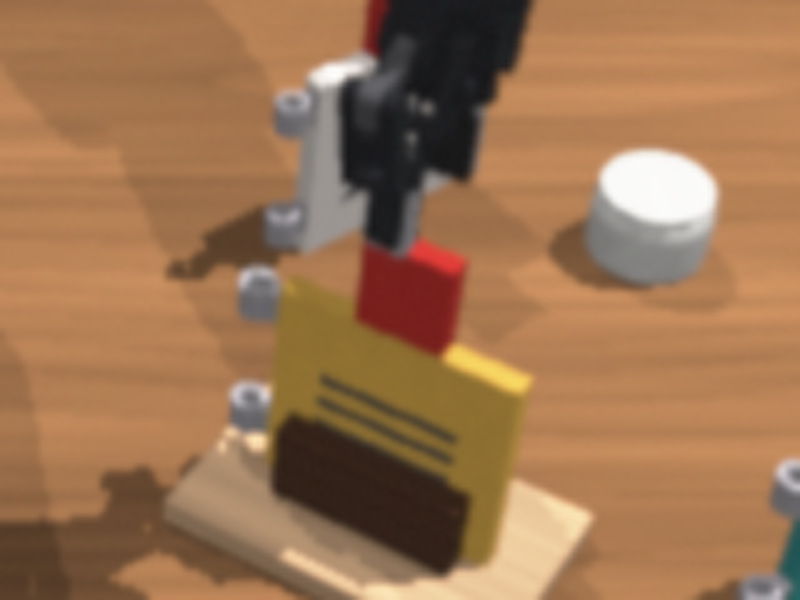

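The near finger hangs just in front of the red tab at crop (395,220), and the tab is at (410,290), so the alignment looks right. I'll descend and grip.

Emit:
move_arm:
  plan:
    - [[0,0,20],[0,0,0]]
    - [[0,0,20],[0,0,0]]
    - [[0,0,10],[0,0,0]]
    - [[0,0,0],[0,0,0]]
    - [[0,0,0],[0,0,0]]

```text
t: 5.22
tool_pos: [0.5726, 0.2217, 0.159]
ee_rot: [[0.566, 0.824, 0.001], [0.824, -0.566, 0.0], [0.001, 0.0, -1.0]]
contact_force: [0.0, 0.0, -0.1]
opening: 0.0513
gripper_force: 0.0
```

Emit:
move_arm:
  plan:
    - [[0,0,0],[0,0,0]]
    - [[0,0,0],[0,0,0]]
    - [[0,0,0],[0,0,0]]
    - [[0,0,0],[0,0,0]]
    - [[0,0,0],[0,0,0]]
  gripper: 0
  squeeze: 50

```text
t: 5.63
tool_pos: [0.573, 0.2218, 0.1594]
ee_rot: [[0.566, 0.824, 0.002], [0.824, -0.566, 0.001], [0.002, 0.001, -1.0]]
contact_force: [0.7, -0.2, 5.3]
opening: 0.0113
gripper_force: 50.5
```

Emit:
move_arm:
  plan:
    - [[0,0,-10],[0,0,0]]
    - [[0,0,-20],[0,0,0]]
    - [[0,0,-25],[0,0,0]]
    - [[0,0,-20],[0,0,0]]
    - [[0,0,0],[0,0,0]]

```text
t: 6.05
tool_pos: [0.5739, 0.2226, 0.2374]
ee_rot: [[0.566, 0.824, 0.006], [0.824, -0.566, 0.003], [0.006, 0.003, -1.0]]
contact_force: [0.6, 1.6, -2.8]
opening: 0.0113
gripper_force: 49.4
```

Emit:
move_arm:
  plan:
    - [[0,0,0],[0,0,0]]
    - [[0,0,0],[0,0,0]]
    - [[0,0,0],[0,0,0]]

```text
t: 6.3
tool_pos: [0.571, 0.2207, 0.2316]
ee_rot: [[0.566, 0.824, -0.003], [0.824, -0.566, -0.002], [-0.003, -0.002, -1.0]]
contact_force: [-0.2, 0.1, -3.2]
opening: 0.0111
gripper_force: 49.4
```

```bash
python3 -c "
from go import *
p,d=env.read_camera('scene');cv2.imwrite('pics/s2.png',p);np.savez('s2.npz',p=p,d=d)
k=np.array([.545,-.157]); a=np.radians(-34.5); tab=k+R(a)@[0,.074]; print('tab over pins',tab, 'front standoff', tab+R(np.radians(7))@[.1,0])
q=tab+R(np.radians(7))@[.08,0]
go(q[0],q[1],.21,-34.5)"
```

```text
tab over pins [ 0.5869 -0.096 ] front standoff [ 0.6862 -0.0838]
t 6.35 pos [0.5712 0.2208 0.2316] tool-y yaw -34.488459568986286 F [-0.8  0.6 -3.7] open 0.0112 grip 49.4
rows 8 turn [-0.0017  0.0028  0.0002] tool shift total [-199.2  252.4   21.8]
0 [-24.9  31.5   2.7] [-0.0002  0.0003  0.    ]
1 [-24.9  31.5   2.7] [-0.0002  0.0003  0.    ]
2 [-24.9  31.5   2.7] [-0.0002  0.0003  0.    ]
3 [-24.9  31.5   2.7] [-0.0002  0.0003  0.    ]
4 [-24.9  31.5   2.7] [-0.0002  0.0003  0.    ]
5 [-24.9  31.5   2.7] [-0.0002  0.0003  0.    ]
6 [-24.9  31.5   2.7] [-0.0002  0.0003  0.    ]
7 [-24.9  31.5   2.7] [-0.0002  0.0003  0.    ]
```

Emit:
move_arm:
  plan:
    - [[12,18,0],[0,0,0]]
    - [[22,32,0],[0,0,0]]
    - [[22,32,0],[0,0,0]]
    - [[0,28,0],[0,0,0]]
    - [[-22,13,0],[0,0,0]]

```text
t: 6.77
tool_pos: [0.6967, 0.1821, 0.2306]
ee_rot: [[0.565, 0.825, 0.002], [0.825, -0.565, 0.003], [0.004, 0.0, -1.0]]
contact_force: [-1.6, -1.4, -3.2]
opening: 0.0118
gripper_force: 49.7
```

Emit:
move_arm:
  plan:
    - [[-32,18,2],[0,0,0]]
    - [[-32,18,4],[0,0,0]]
    - [[-32,18,4],[0,0,0]]
    - [[-32,18,4],[0,0,0]]
    - [[-32,18,2],[0,0,0]]

```text
t: 7.18
tool_pos: [0.675, -0.0049, 0.2152]
ee_rot: [[0.566, 0.824, -0.003], [0.824, -0.566, -0.0], [-0.002, -0.003, -1.0]]
contact_force: [-0.1, -0.2, -2.9]
opening: 0.0112
gripper_force: 49.6
```

Emit:
move_arm:
  plan:
    - [[-28,16,0],[0,0,0]]
    - [[-16,10,0],[0,0,0]]
    - [[0,0,0],[0,0,0]]
    - [[0,0,0],[0,0,0]]
    - [[0,0,0],[0,0,0]]

```text
t: 7.6
tool_pos: [0.6725, -0.0527, 0.2164]
ee_rot: [[0.566, 0.825, -0.001], [0.825, -0.566, 0.002], [0.001, -0.002, -1.0]]
contact_force: [0.5, 0.2, -2.4]
opening: 0.0114
gripper_force: 49.7
```

```bash
python3 -c "
from go import *
p,d=env.read_camera('scene');cv2.imwrite('pics/s3.png',p[150:400,180:430].repeat(3,0)[:600].repeat(3,1));np.savez('s3.npz',p=p,d=d)
q=np.array([.5869,-.096])+R(np.radians(7))@[.05,0]
go(q[0],q[1],.205,-34.5)"
```

```text
t 7.65 pos [ 0.6726 -0.0519  0.2166] tool-y yaw -34.36556904117691 F [ 1.2  0.8 -2.5] open 0.0113 grip 49.7
rows 1 turn [-0.0019 -0.001   0.0023] tool shift total [-51.8  -8.3  11.6]
0 [-51.8  -8.3  11.6] [-0.0019 -0.001   0.0023]
```

View pics/s3.png

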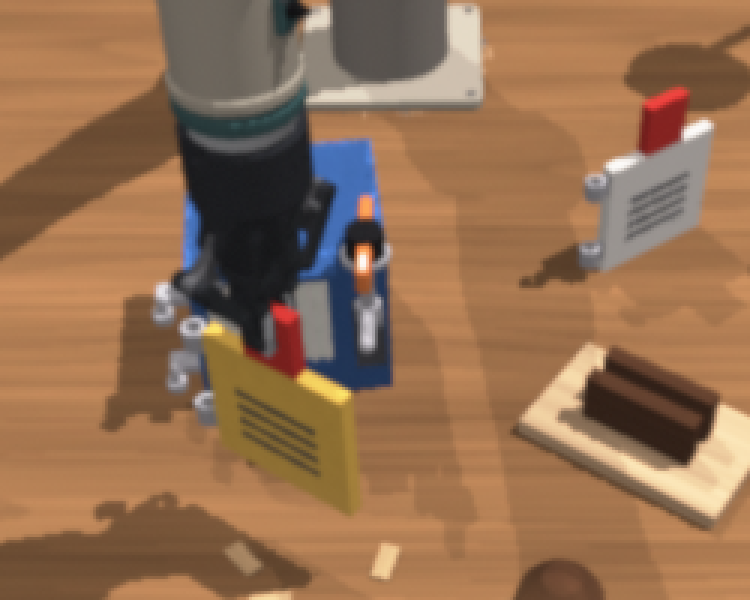

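The door hangs upright in the grip, knuckles at crop (193,327)/(206,407), just in front of the pins at (163,293)/(178,360). I'll make one zoomed montage with predicted points to check the pin and knuckle positions.

```bash
cat > mont.py <<'E'
from fit import *
def tile(img,n,u,v,w,h,f,pts):
    im=cv2.resize(img[v:v+h,u:u+w],None,fx=f,fy=f,interpolation=cv2.INTER_CUBIC)
    for p,c in pts:
        q=(project(n,p)[0]-[u,v]+.5)*f-.5; cv2.drawMarker(im,tuple(int(x) for x in np.round(q)),c,cv2.MARKER_CROSS,11,1); print(n,p,q)
    for k in range(0,w,5): cv2.line(im,(k*f,0),(k*f,6),(255,255,255),1)
    for k in range(0,h,5): cv2.line(im,(0,k*f),(6,k*f),(255,255,255),1)
    return im
def pins(h): return [(np.array([h[0],h[1],z]),c) for z,c in((.131,(0,0,255)),(.115,(0,255,0)),(.056,(0,0,255)),(.04,(0,255,0)))]
def knk(s):
    p=np.array(s['tool_pos']);M=np.array(s['ee_rot']);t=p-M[:,2]*.004 ; t=p+M[:,2]*.004
    return [(t-.074*M[:,0]+M[:,2]*z,(0,0,255)) for z in(.032,.107)]
E
python3 - <<'E'
from mont import *
s=env.sense();k=knk(s)
a=tile(np.load('s3.npz')['p'],"scene",225,235,40,66,9,k)
b=tile(np.load('scene0.npz')['p'],"scene",225,235,46,52,9,pins([.545,-.157]))
c=tile(np.load('top0.npz')['p'],"top",398,238,24,14,17,[(np.array([.545,-.157,z]),(0,0,255)) for z in(.131,)])
im=np.zeros((594+128,800,3),np.uint8);im=np.zeros((600,800,3),np.uint8)
im[:594,:360]=a; im[:468,365:365+414]=b[:, :414]; 
cc=cv2.resize(c,None,fx=.55,fy=.55)
im[470:470+cc.shape[0],400:400+cc.shape[1]]=cc[:130]
cv2.imwrite('pics/m1.png',im)
E
```

```text
scene [ 0.6308 -0.1129  0.1806] [176.2609 213.2671]
scene [ 0.6308 -0.1127  0.1056] [217.7784 437.7861]
scene [ 0.545 -0.157  0.131] [ 77.2874 123.4749]
scene [ 0.545 -0.157  0.115] [ 86.5166 169.572 ]
scene [ 0.545 -0.157  0.056] [118.9938 331.4545]
scene [ 0.545 -0.157  0.04 ] [127.4014 373.2785]
top [ 0.545 -0.157  0.131] [206.6733 204.0631]
```

View pics/m1.png

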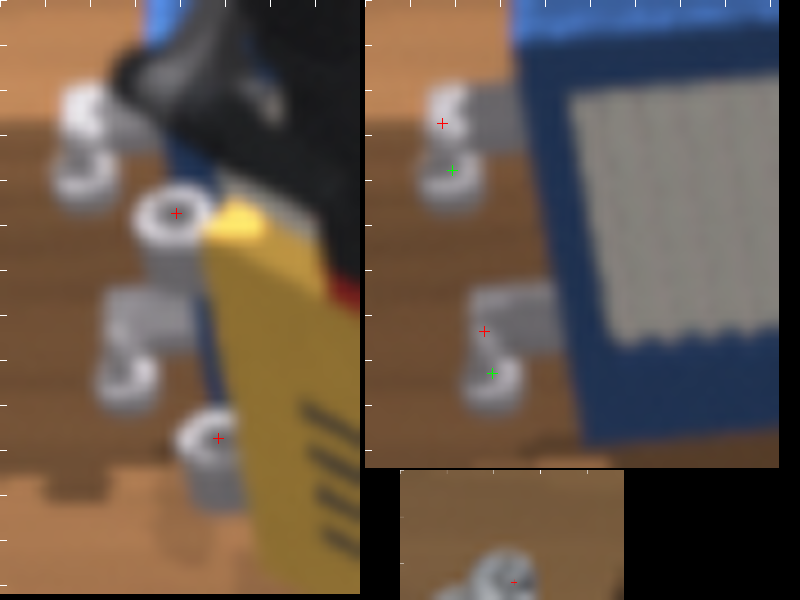

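Predicted crosses fall on the knuckle ring centres (175,215) and on the bracket discs (452,170)/(492,374), so the pin axis is about (0.545, -0.157). I'll go in from the front.

Emit:
move_arm:
  plan:
    - [[-15,-8,6],[0,0,0]]
    - [[-23,-12,8],[0,0,0]]
    - [[-22,-12,3],[0,0,0]]
    - [[-15,-8,0],[0,0,0.002]]
    - [[0,0,0],[0,0,0]]

```text
t: 8.07
tool_pos: [0.5934, -0.0944, 0.1996]
ee_rot: [[0.568, 0.823, -0.006], [0.823, -0.568, -0.002], [-0.005, -0.004, -1.0]]
contact_force: [-0.6, -0.3, -2.5]
opening: 0.0113
gripper_force: 49.7
```

Emit:
move_arm:
  plan:
    - [[0,0,0],[0,0,0]]
    - [[0,0,0],[0,0,0]]
    - [[0,0,0],[0,0,0]]

```text
t: 8.32
tool_pos: [0.5988, -0.0914, 0.2006]
ee_rot: [[0.566, 0.824, 0.002], [0.824, -0.566, 0.001], [0.002, 0.001, -1.0]]
contact_force: [-0.2, -0.0, -3.2]
opening: 0.0112
gripper_force: 49.7
```

```bash
python3 -c "
from go import *
go(.5869,-.096,.199,-34.5)"
```

```text
t 8.32 pos [ 0.5988 -0.0914  0.2006] tool-y yaw -34.47525317507198 F [-0.2 -0.  -3.2] open 0.0112 grip 49.7
rows 1 turn [ 0.0009 -0.0019  0.0004] tool shift total [-10.5  -7.2   1.5]
0 [-10.5  -7.2   1.5] [ 0.0009 -0.0019  0.0004]
```

Emit:
move_arm:
  plan:
    - [[-5,-3.5,0],[0,0,0]]
    - [[-5.5,-3.7,0],[0,-0.001,0]]
    - [[0,0,0],[0,0,0]]
    - [[0,0,0],[0,0,0]]
    - [[0,0,0],[0,0,0]]

```text
t: 8.73
tool_pos: [0.5857, -0.0979, 0.2004]
ee_rot: [[0.568, 0.823, -0.0], [0.823, -0.568, -0.001], [-0.001, 0.0, -1.0]]
contact_force: [0.1, 0.1, -3.0]
opening: 0.0112
gripper_force: 49.7
```

```bash
python3 - <<'E'
from mont import *
from go import go
go(.5869,-.096,.185,-34.5)
p,d=env.read_camera("scene");np.savez('s4.npz',p=p);s=env.sense()
k=knk(s); h=[.545,-.157]
a=tile(p,"scene",222,230,44,62,9,[])
b=tile(p,"scene",222,230,44,62,9,k+pins(h))
cv2.imwrite('pics/m2.png',np.hstack([a,b]))
E
```

```text
t 8.73 pos [ 0.5857 -0.0979  0.2004] tool-y yaw -34.61934306246709 F [ 0.1  0.1 -3. ] open 0.0112 grip 49.7
rows 1 turn [ 0.0004  0.0007 -0.0021] tool shift total [ 2.2 -0.1 15.4]
0 [ 2.2 -0.1 15.4] [ 0.0004  0.0007 -0.0021]
scene [ 0.5438 -0.1587  0.1644] [78.4447 65.7933]
scene [ 0.5438 -0.1587  0.0894] [121.9878 283.0859]
scene [ 0.545 -0.157  0.131] [104.2874 168.4749]
scene [ 0.545 -0.157  0.115] [113.5166 214.572 ]
scene [ 0.545 -0.157  0.056] [145.9938 376.4545]
scene [ 0.545 -0.157  0.04 ] [154.4014 418.2785]
```

View pics/m2.png

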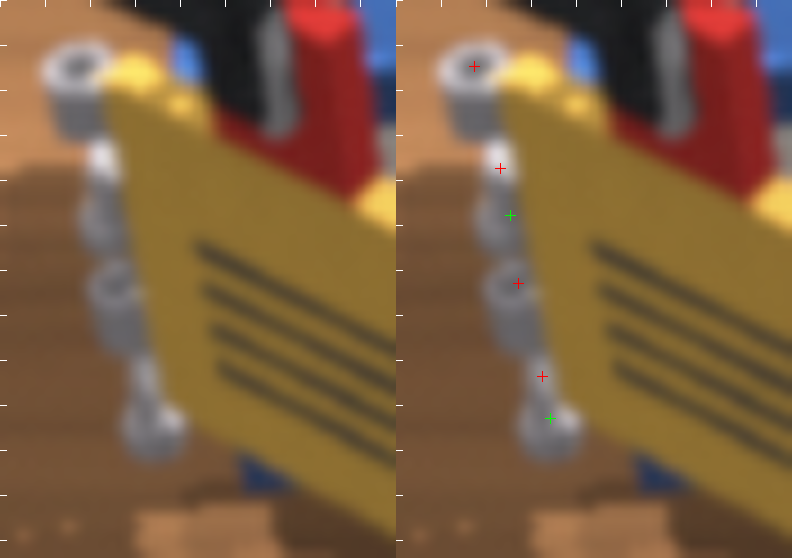

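The knuckle ring prediction is good at (78,66). It's still unclear which blob is the pin at (103,155)/(145,375), so I'll use the depth data to settle it.

```bash
python3 - <<'E'
from fit import *
for n,(v0,v1,u0,u1) in(("scene",(242,284,230,245)),("top",(243,262,401,414))):
    z=np.load(n+"0.npz");P=cloud(n,z['d'])
    print(n)
    h=np.array([.545,-.157]);
    for v in range(v0,v1):
        row=[]
        for u in range(u0,u1):
            p=P[v,u]; q=R(np.radians(7)).T@(p[:2]-h)*1000
            row.append("%4d,%4d,%3d"%(q[0],q[1],p[2]*1000) if z['d'][v,u]>0 and p[2]>.01 and np.hypot(*q)<60 else "     .      ")
        print(v,"|".join(row))
E
```

```text
scene
242      .      |     .      |     .      |     .      |     .      |     .      |     .      |     .      |     .      |     .      |     .      |  -6,  19,142|  -7,  21,140|  -9,  23,139|  -6,  26,141
243      .      |     .      |     .      |     .      |     .      |     .      |     .      |     .      |     .      |     .      |     .      |     .      |  -5,  21,140|     .      |  -8,  25,137
244      .      |     .      |     .      | -32,  -3,116| -28,   0,119| -31,   1,116| -34,   2,113| -33,   5,114| -32,   7,114| -29,  10,117| -28,  13,117| -29,  15,116|  -8,  20,134|  -6,  23,135|  -8,  25,134
245      .      |     .      | -29,  -6,115| -30,  -3,114| -28,  -1,116| -29,   0,114| -28,   3,115| -28,   5,115| -28,   7,114| -26,  10,116| -25,  13,116| -28,  15,114|  -6,  20,133|  -7,  22,131|  -6,  24,132
246      .      |     .      | -26,  -6,115| -24,  -3,116| -26,  -1,114| -25,   1,115| -23,   3,116| -24,   5,115| -24,   8,115| -24,  10,115| -24,  12,114| -24,  15,114|  -4,  20,131|  -7,  22,128|  -6,  24,129
247      .      |     .      | -22,  -5,115| -21,  -3,1
[... 10278 characters left out ...]
,152| -16,  12,116| -17,  10,116| -16,   7,113| -17,   5,113| -17,   3,114| -17,   1,116| -17,  -1,114| -18,  -2,117| -18,  -4,119|     .      
259  -21,  25,149| -21,  23,152| -21,  20,147| -22,  18,150| -18,  10,113| -19,   8,117| -19,   5,112| -19,   3,115| -20,   1,117| -20,   0,119| -20,  -3,115| -20,  -5,117|     .      
260  -23,  25,149| -23,  23,147| -23,  20,148| -24,  19,151| -21,  10,115| -21,   7,110| -21,   6,113| -22,   4,118| -22,   1,114| -22,   0,113| -23,  -1,121| -23,  -4,116| -22,  -8,109
261  -25,  25,149| -25,  23,148| -26,  21,152| -26,  19,149| -24,  12,120| -23,   8,113| -24,   6,116| -24,   4,114| -24,   1,112| -24,   0,114| -25,  -2,116| -24,  -5,109| -25,  -7,112
```

Emit:
move_arm:
  plan:
    - [[1.6,0.7,5],[0,0,-0.002]]
    - [[0,0,5],[0,0,0]]
    - [[0,0,2],[0,0,0]]
    - [[0,0,0],[0,0,0]]
    - [[0,0,0],[0,0,0]]

```text
t: 9.2
tool_pos: [0.5868, -0.0968, 0.1878]
ee_rot: [[0.566, 0.824, -0.001], [0.824, -0.566, -0.001], [-0.001, -0.001, -1.0]]
contact_force: [0.4, -0.8, -2.6]
opening: 0.011
gripper_force: 49.7
```

Emit:
move_arm:
  plan:
    - [[0,0,2],[0,0,0]]
    - [[0,0,2],[0,0,0]]
    - [[0,0,2],[0,0,0]]
    - [[0,0,0],[0,0,0]]
    - [[0,0,0],[0,0,0]]

```text
t: 9.62
tool_pos: [0.5869, -0.0969, 0.1821]
ee_rot: [[0.566, 0.824, -0.001], [0.824, -0.566, -0.001], [-0.001, -0.0, -1.0]]
contact_force: [0.1, 0.3, -3.8]
opening: 0.0112
gripper_force: 49.6
```

Emit:
move_arm:
  plan:
    - [[0,0,2],[0,0,0]]
    - [[0,0,2],[0,0,0]]
    - [[0,0,0],[0,0,0]]
    - [[0,0,0],[0,0,0]]

```text
t: 9.95
tool_pos: [0.5869, -0.0969, 0.1781]
ee_rot: [[0.566, 0.824, -0.001], [0.824, -0.566, -0.001], [-0.001, -0.0, -1.0]]
contact_force: [-0.8, -0.1, -2.9]
opening: 0.0114
gripper_force: 49.6
```

Emit:
move_arm:
  plan:
    - [[0,0,2],[0,0,0]]
    - [[0,0,2],[0,0,0]]
    - [[0,0,0],[0,0,0]]
    - [[0,0,0],[0,0,0]]

```text
t: 10.28
tool_pos: [0.5869, -0.0969, 0.1741]
ee_rot: [[0.566, 0.824, -0.001], [0.824, -0.566, -0.001], [-0.001, -0.0, -1.0]]
contact_force: [-0.0, -0.2, -2.4]
opening: 0.0113
gripper_force: 49.6
```

Emit:
move_arm:
  plan:
    - [[0,0,2],[0,0,0]]
    - [[0,0,2],[0,0,0]]
    - [[0,0,0],[0,0,0]]
    - [[0,0,0],[0,0,0]]

```text
t: 10.62
tool_pos: [0.5869, -0.0969, 0.1701]
ee_rot: [[0.566, 0.824, -0.001], [0.824, -0.566, -0.001], [-0.001, -0.0, -1.0]]
contact_force: [0.2, 0.5, -3.9]
opening: 0.0115
gripper_force: 49.6
```

Emit:
move_arm:
  plan:
    - [[0,0,1],[0,0,0]]
    - [[0,0,1],[0,0,0]]
    - [[0,0,0],[0,0,0]]
    - [[0,0,0],[0,0,0]]

```text
t: 10.95
tool_pos: [0.5875, -0.0967, 0.1691]
ee_rot: [[0.566, 0.824, 0.001], [0.824, -0.566, -0.001], [-0.0, 0.001, -1.0]]
contact_force: [-1.3, 0.4, 3.2]
opening: 0.0113
gripper_force: 50.7
```

Fz reverses at z = 0.169, exactly the predicted seated height. I'll loosen the fingers and check that the door stays put.

Emit:
move_arm:
  plan:
    - [[0,0,0],[0,0,0]]
    - [[0,0,-1],[0,0,0]]
    - [[0,0,0],[0,0,0]]
    - [[0,0,0],[0,0,0]]
    - [[0,0,0],[0,0,0]]
  gripper: 0.24
  squeeze: 30

```text
t: 11.37
tool_pos: [0.587, -0.097, 0.1692]
ee_rot: [[0.566, 0.824, -0.001], [0.824, -0.566, -0.001], [-0.001, 0.0, -1.0]]
contact_force: [0.3, 1.0, 0.5]
opening: 0.0207
gripper_force: 0.0
```

```bash
python3 - <<'E'
from mont import *
p,d=env.read_camera("scene");np.savez('s5.npz',p=p,d=d);P=cloud("scene",d)
hsv=cv2.cvtColor(p,cv2.COLOR_BGR2HSV).astype(int);H,S,V=hsv[...,0],hsv[...,1],hsv[...,2]
m=(d>0)&(H>18)&(H<34)&(S>120)&(abs(P[...,0]-.6)<.1)&(abs(P[...,1]+.09)<.1)&(P[...,2]>.02)
Q=P[m];print(len(Q),"z",np.percentile(Q[:,2],[1,5,50,95,99]))
f=Q[Q[:,2]<.13]; l=np.array([.5458,-.1578]); u=(Q[:,:2]-l); print("radius",np.percentile(np.hypot(*u.T),[1,50,99]))
c=f[:,:2].mean(0);w,v=np.linalg.eigh(np.cov((f[:,:2]-c).T));n=v[:,0]*np.sign(v[0,0]);print("yaw",np.degrees(np.arctan2(n[1],n[0])),"axis offset along normal",(c-l)@n)
# steel ring predictions seated: knuckle tops z .058,.133
print(project("scene",[*l,.133]),project("scene",[*l,.058]))
q=project("scene",[*l,.133])[0].astype(int);print(np.round(P[q[1]-3:q[1]+4,q[0]]*1000)); 
print(env.sense()['opening'],env.sense()['joints'])
E
```

```text
1416 z [0.0258 0.0306 0.0883 0.1372 0.1404]
radius [0.0184 0.0849 0.136 ]
yaw -33.33115973199303 axis offset along normal 0.006638692309748687
[[232.6101 247.8626]] [[237.2776 271.0332]]
[[ 382. -206.    0.]
 [ 518. -166.  117.]
 [ 540. -160.  134.]
 [ 543. -160.  133.]
 [ 543. -160.  130.]
 [ 546. -160.  130.]
 [ 552. -158.  132.]]
0.020765926033347665 [ 0.34    0.6577 -0.3572  1.742   0.3046  0.7974 -0.7656]
```

The door is seated: panel top at 0.140, upper knuckle top at 0.133. Swinging it shut with the loose fingers around the tab.

Emit:
move_arm:
  plan:
    - [[-0.1,-3,0],[0,0,-0.04]]
    - [[-0.2,-5.9,0],[0,0,-0.08]]
    - [[-0.2,-5.9,0],[0,0,-0.08]]
    - [[-0.2,-5.9,0],[0,0,-0.08]]
    - [[-0.2,-5.9,0],[0,0,-0.08]]

```text
t: 11.83
tool_pos: [0.5628, -0.0858, 0.1693]
ee_rot: [[0.236, 0.972, -0.0], [0.972, -0.236, -0.001], [-0.001, 0.0, -1.0]]
contact_force: [-0.2, -0.2, 0.3]
opening: 0.0206
gripper_force: 0.1
```

Emit:
move_arm:
  plan:
    - [[-0.2,-5.9,0],[0,0,-0.08]]
    - [[-0.2,-5.9,0],[0,0,-0.08]]
    - [[-0.2,-5.9,0],[0,0,-0.08]]
    - [[-0.1,-4,0],[0,0,-0.054]]
    - [[0,0,0],[0,0,0]]

```text
t: 12.25
tool_pos: [0.5405, -0.084, 0.1692]
ee_rot: [[-0.053, 0.999, -0.002], [0.999, 0.053, -0.001], [-0.001, -0.002, -1.0]]
contact_force: [0.8, 0.0, -0.1]
opening: 0.02
gripper_force: 0.0
```

```bash
cat > door.py <<'E'
from mont import *
from go import go
def door():
    p,d=env.read_camera("scene");P=cloud("scene",d)
    hsv=cv2.cvtColor(p,cv2.COLOR_BGR2HSV).astype(int);H,S,V=hsv[...,0],hsv[...,1],hsv[...,2]
    m=(d>0)&(H>18)&(H<34)&(S>120)&(abs(P[...,0]-.58)<.12)&(abs(P[...,1]+.09)<.12)&(P[...,2]>.02)
    Q=P[m];f=Q[Q[:,2]<.132];c=np.median(f[:,:2],0);g=f
    for _ in range(4):
        c=g[:,:2].mean(0);w,v=np.linalg.eigh(np.cov((g[:,:2]-c).T));n=v[:,0]*np.sign(v[0,0]);g=f[abs((f[:,:2]-c)@n)<.004]
    print("door n",len(Q),"z99",np.percentile(Q[:,2],98),"yaw",np.degrees(np.arctan2(n[1],n[0])),"c",c)
    return p,d
E
python3 -c "
from door import *
door(); l=np.array([.5458,-.1578]); t=l+R(np.radians(7))@[0,.074]; go(t[0],t[1],.1692,7)"
```

```text
door n 1748 z99 0.1394979169001358 yaw 1.0720502176039015 c [ 0.5505 -0.0825]
t 12.3 pos [ 0.5411 -0.084   0.1692] tool-y yaw 2.896220786331525 F [ 1.1 -0.2 -0.9] open 0.0207 grip 0.4
rows 1 turn [-0.0008  0.0007 -0.0716] tool shift total [-0.1 -4.3  0. ]
0 [-0.1 -4.3  0. ] [-0.0008  0.0007 -0.0716]
```

Emit:
move_arm:
  plan:
    - [[-0.1,-3,0],[0,0,-0.04]]
    - [[-0.1,-3,0],[0,0,-0.04]]
    - [[0,-1.5,0],[0,0,-0.02]]
    - [[0,0,0],[0,0,0]]
    - [[0,0,0],[0,0,0]]

```text
t: 12.72
tool_pos: [0.5342, -0.0846, 0.1693]
ee_rot: [[-0.15, 0.989, -0.0], [0.989, 0.15, -0.001], [-0.001, -0.0, -1.0]]
contact_force: [0.3, 0.3, -0.7]
opening: 0.0206
gripper_force: 0.1
```

```bash
python3 -c "
from door import *
door(); l=np.array([.5458,-.1578]); t=l+R(np.radians(7))@[0,.074]; go(t[0],t[1],.1692,7)"
```

```text
door n 1712 z99 0.1389488607342263 yaw 5.490296300608552 c [ 0.5447 -0.0833]
t 12.77 pos [ 0.5343 -0.0846  0.1693] tool-y yaw 8.627269903017446 F [-0.8  0.  -0.3] open 0.0203 grip 0.1
rows 1 turn [-0.0002  0.0008  0.0284] tool shift total [-0.1  2.5  0.1]
0 [-0.1  2.5  0.1] [-0.0002  0.0008  0.0284]
```

Emit:
move_arm:
  plan:
    - [[0,-1,0],[0,0,0.01]]
    - [[0,-1,0],[0,0,0.01]]
    - [[0,0,0],[0,0,0]]
    - [[0,0,0],[0,0,0]]

```text
t: 13.1
tool_pos: [0.5319, -0.0848, 0.1693]
ee_rot: [[-0.131, 0.991, -0.0], [0.991, 0.131, -0.001], [-0.001, -0.001, -1.0]]
contact_force: [0.6, 0.7, -0.6]
opening: 0.02
gripper_force: 0.1
```

Emit:
move_arm:
  plan:
    - [[0,-0.7,0],[0,0,0.005]]
    - [[0,0,0],[0,0,0]]
    - [[0,0,0],[0,0,0]]

```text
t: 13.35
tool_pos: [0.5312, -0.085, 0.1693]
ee_rot: [[-0.127, 0.992, -0.001], [0.992, 0.127, -0.001], [-0.001, -0.001, -1.0]]
contact_force: [0.9, -0.3, -0.2]
opening: 0.0207
gripper_force: 0.2
```

```bash
python3 -c "
from door import *
door(); l=np.array([.5458,-.1578]); t=l+R(np.radians(7))@[0,.074]; go(t[0],t[1],.1692,7)"
```

```text
door n 1692 z99 0.1396375654831368 yaw 7.348559715765989 c [ 0.5423 -0.0831]
t 13.4 pos [ 0.5313 -0.085   0.1693] tool-y yaw 7.271570825617996 F [ 0.1 -0.1  0.1] open 0.0206 grip 0.2
rows 1 turn [-0.0006  0.0007  0.0047] tool shift total [-0.1  5.6  0.1]
0 [-0.1  5.6  0.1] [-0.0006  0.0007  0.0047]
```

Emit:
move_arm:
  plan:
    - [[0,-0.7,0],[0,0,0]]
    - [[0,0,0],[0,0,0]]
    - [[0,0,0],[0,0,0]]

```text
t: 13.65
tool_pos: [0.5307, -0.085, 0.1693]
ee_rot: [[-0.127, 0.992, -0.0], [0.992, 0.127, -0.001], [-0.001, -0.0, -1.0]]
contact_force: [0.0, 0.4, 0.2]
opening: 0.0205
gripper_force: 0.4
```

Emit:
move_arm:
  plan:
    - [[0,-0.7,0],[0,0,0]]
    - [[0,0,0],[0,0,0]]
    - [[0,0,0],[0,0,0]]

```text
t: 13.9
tool_pos: [0.5305, -0.085, 0.1694]
ee_rot: [[-0.127, 0.992, 0.001], [0.992, 0.127, -0.001], [-0.001, 0.001, -1.0]]
contact_force: [3.5, 1.1, -1.6]
opening: 0.0203
gripper_force: 1.5
```

Emit:
move_arm:
  plan:
    - [[0,-0.6,0],[0,0,0]]
    - [[0,0,0],[0,0,0]]
    - [[0,0,0],[0,0,0]]

```text
t: 14.15
tool_pos: [0.5304, -0.085, 0.1694]
ee_rot: [[-0.127, 0.992, 0.002], [0.992, 0.127, -0.0], [-0.0, 0.002, -1.0]]
contact_force: [6.1, 0.9, -3.9]
opening: 0.0206
gripper_force: 2.5
```

Emit:
move_arm:
  plan:
    - [[0,2,0],[0,0,0]]
    - [[0,2.5,0],[0,0,0]]
    - [[0,0,0],[0,0,0]]
    - [[0,0,-15],[0,0,0]]
    - [[0,0,-35],[0,0,0]]

```text
t: 14.57
tool_pos: [0.5304, -0.085, 0.2162]
ee_rot: [[-0.127, 0.992, -0.01], [0.992, 0.127, 0.0], [0.001, -0.01, -1.0]]
contact_force: [0.3, -0.8, 0.0]
opening: 0.0206
gripper_force: 0.0
```

Emit:
move_arm:
  plan:
    - [[0,0,-35],[0,0,0]]
    - [[0,35,0],[0,0,0]]
    - [[0,40,0],[0,0,0]]
    - [[0,25,0],[0,0,0]]
    - [[0,0,0],[0,0,0]]
  gripper: 0

```text
t: 14.98
tool_pos: [0.6368, -0.0707, 0.2539]
ee_rot: [[-0.127, 0.992, 0.003], [0.992, 0.127, 0.001], [0.001, 0.003, -1.0]]
contact_force: [-0.3, -1.1, -0.4]
opening: 0.0001
gripper_force: 0.0
```

```bash
python3 - <<'E'
from door import *
p,d=door();np.savez('s6.npz',p=p,d=d)
l=np.array([.5458,-.1578]);c=l+R(np.radians(7.2))@[.015,.158];print("cap axis",c)
s=env.sense();print(s['tool_pos'],s['opening'],s['t'])
# cap wing and tongue
for n in("scene","top"):
    z=np.load(n+"0.npz") if n=="top" else dict(p=p,d=d)
    P=cloud(n,z['d']);hsv=cv2.cvtColor(z['p'],cv2.COLOR_BGR2HSV).astype(int)
    m=(z['d']>0)&(np.hypot(P[...,0]-c[0],P[...,1]-c[1])<.06)&(P[...,2]>.165)&(P[...,2]<.2)
    o=m&(hsv[...,0]>3)&(hsv[...,0]<20)&(hsv[...,1]>130);Q=P[o];print(n,"orange",len(Q),Q.min(0),Q.max(0),Q.mean(0))
    w,v=np.linalg.eigh(np.cov(Q[:,:2].T));print(" wing axis deg",np.degrees(np.arctan2(v[1,1],v[0,1])))
    m2=(z['d']>0)&(np.hypot(P[...,0]-c[0],P[...,1]-c[1])<.06)&(P[...,2]>.1)&(P[...,2]<.125)&(P[...,0]>c[0]+.01)&(hsv[...,1]<60);T=P[m2]; print(" tongue",len(T), T.mean(0) if len(T) else '', np.degrees(np.arctan2(*(T.mean(0)[:2]-c)[::-1])) if len(T) else '')
E
```

```text
door n 1730 z99 0.1390257419731132 yaw 5.0039671830601025 c [ 0.545  -0.0828]
cap axis [0.5409 0.0008]
[ 0.6339 -0.0711  0.2534] -0.00011633773979037606 15.0333
scene orange 98 [ 0.5017 -0.0056  0.1694] [0.5875 0.0082 0.1939] [0.5551 0.002  0.1853]
 wing axis deg -178.76646766677933
 tongue 71 [0.5694 0.0016 0.1159] 1.4477687465342723
top orange 99 [ 0.4973 -0.0042  0.1661] [0.5869 0.0061 0.1961] [0.5328 0.0002 0.1883]
 wing axis deg 179.0219590853319
 tongue 0
```

The door reads about 2° open after I backed off, so the rear finger probably dragged it. I'll push it shut from the front with closed fingers.

```bash
python3 -c "
from go import *
l=np.array([.5458,-.1578]); t=l+R(np.radians(7.2))@[.040,.080]; go(t[0],t[1],.172,7.2)"
```

```text
t 15.03 pos [ 0.6339 -0.0711  0.2534] tool-y yaw 7.310210743156981 F [-0.5 -0.2 -1.2] open -0.0001 grip 0.0
rows 3 turn [-0.0013 -0.0004  0.0019] tool shift total [  5.1 -58.2  81.5]
0 [  1.7 -19.4  27.2] [-0.0004 -0.0001  0.0006]
1 [  1.7 -19.4  27.2] [-0.0004 -0.0001  0.0006]
2 [  1.7 -19.4  27.2] [-0.0004 -0.0001  0.0006]
```

Emit:
move_arm:
  plan:
    - [[2,0,30],[0,0,0]]
    - [[2,0,35],[0,0,0]]
    - [[1,-25,16],[0,0,0]]
    - [[0,-30,0],[0,0,0]]
    - [[0,0,0],[0,0,0]]

```text
t: 15.45
tool_pos: [0.568, -0.0757, 0.1706]
ee_rot: [[-0.127, 0.992, -0.015], [0.992, 0.127, -0.003], [-0.001, -0.016, -1.0]]
contact_force: [-0.8, -0.1, -0.5]
opening: 0.0002
gripper_force: 0.0
```

Emit:
move_arm:
  plan:
    - [[0,-6,0],[0,0,0]]
    - [[0,-5,0],[0,0,0]]
    - [[0,-3,0],[0,0,0]]
    - [[0,0,0],[0,0,0]]
    - [[0,0,0],[0,0,0]]

```text
t: 15.87
tool_pos: [0.5643, -0.0758, 0.1737]
ee_rot: [[-0.126, 0.992, 0.0], [0.992, 0.126, -0.001], [-0.001, 0.0, -1.0]]
contact_force: [0.6, -0.6, 1.1]
opening: -0.0001
gripper_force: 0.0
```

```bash
python3 -c "
from door import *
door(); go(.55,-.08,.17,7.2)"
```

```text
door n 1713 z99 0.13887761615698166 yaw 5.0380597730346866 c [ 0.545  -0.0833]
t 15.92 pos [ 0.5644 -0.0757  0.1736] tool-y yaw 7.272848412260513 F [0.2 0.4 0.2] open -0.0001 grip 0.0
rows 1 turn [0.0004 0.0009 0.0013] tool shift total [ -2.4 -14.8   3.6]
0 [ -2.4 -14.8   3.6] [0.0004 0.0009 0.0013]
```

Emit:
move_arm:
  plan:
    - [[0,-2,0],[0,0,0]]
    - [[0,-2,0],[0,0,0]]
    - [[0,-2,0],[0,0,0]]
    - [[0,0,0],[0,0,0]]
    - [[0,0,0],[0,0,0]]

```text
t: 16.33
tool_pos: [0.5578, -0.0766, 0.1733]
ee_rot: [[-0.127, 0.992, -0.001], [0.992, 0.127, -0.001], [-0.001, -0.001, -1.0]]
contact_force: [0.3, 0.3, 0.4]
opening: 0.0002
gripper_force: 0.1
```

Emit:
move_arm:
  plan:
    - [[0,-1,0],[0,0,0]]
    - [[0,-1,0],[0,0,0]]
    - [[0,0,0],[0,0,0]]
    - [[0,0,0],[0,0,0]]

```text
t: 16.67
tool_pos: [0.5559, -0.0768, 0.1733]
ee_rot: [[-0.127, 0.992, -0.0], [0.992, 0.127, -0.001], [-0.001, -0.001, -1.0]]
contact_force: [0.7, 0.1, -0.2]
opening: 0.0005
gripper_force: 0.1
```

```bash
python3 -c "
from door import *
door(); go(.55,-.08,.17,7.2)"
```

```text
door n 1710 z99 0.13880649355228267 yaw 6.319719153515523 c [ 0.5434 -0.0831]
t 16.72 pos [ 0.5559 -0.0768  0.1733] tool-y yaw 7.273535240634455 F [ 0.1 -0.1 -0.4] open -0.0004 grip 0.1
rows 1 turn [-0.0006  0.0008  0.0013] tool shift total [-2.4 -6.3  3.3]
0 [-2.4 -6.3  3.3] [-0.0006  0.0008  0.0013]
```

Contact is closing it; I'll continue until it stops.

Emit:
move_arm:
  plan:
    - [[0,-1,0],[0,0,0]]
    - [[0,-0.7,0],[0,0,0]]
    - [[0,0,0],[0,0,0]]
    - [[0,0,0],[0,0,0]]

```text
t: 17.05
tool_pos: [0.5542, -0.077, 0.1733]
ee_rot: [[-0.127, 0.992, -0.0], [0.992, 0.127, -0.001], [-0.001, -0.001, -1.0]]
contact_force: [0.1, -0.6, -0.4]
opening: 0.0
gripper_force: 0.1
```

Emit:
move_arm:
  plan:
    - [[0,-0.8,0],[0,0,0]]
    - [[0,-0.4,0],[0,0,0]]
    - [[0,0,0],[0,0,0]]
    - [[0,0,0],[0,0,0]]

```text
t: 17.38
tool_pos: [0.5535, -0.0771, 0.1733]
ee_rot: [[-0.127, 0.992, 0.0], [0.992, 0.127, -0.001], [-0.001, 0.0, -1.0]]
contact_force: [2.5, 0.3, -1.2]
opening: -0.0003
gripper_force: 1.0
```

```bash
python3 -c "
from door import *
door(); go(.55,-.08,.17,7.2)"
```

```text
door n 1687 z99 0.139219530842749 yaw 7.735681963279817 c [ 0.5415 -0.0833]
t 17.43 pos [ 0.5534 -0.0771  0.1733] tool-y yaw 7.27679746386196 F [ 2.5  0.3 -1. ] open 0.0001 grip 1.0
rows 1 turn [0.0003 0.0007 0.0013] tool shift total [-2.4 -3.8  3.3]
0 [-2.4 -3.8  3.3] [0.0003 0.0007 0.0013]
```

Door shut (normal 7.7° vs box ~7.3°, contact 2.5 N). I'll back away and go round to the cap's far side.

Emit:
move_arm:
  plan:
    - [[0,10,0],[0,0,0]]
    - [[0,30,0],[0,0,0]]
    - [[0,35,0],[0,0,0]]
    - [[15,15,-20],[0,0,0.03]]
    - [[38,0,-10],[0,0,0.03]]

```text
t: 17.85
tool_pos: [0.6406, -0.019, 0.203]
ee_rot: [[-0.055, 0.998, 0.002], [0.998, 0.056, -0.004], [-0.004, 0.002, -1.0]]
contact_force: [1.8, -0.1, 0.5]
opening: -0.0001
gripper_force: 0.0
```

Emit:
move_arm:
  plan:
    - [[38,0,0],[0,0,0.03]]
    - [[38,-3,0],[0,0,0.03]]
    - [[15,-15,10],[0,0,0]]
    - [[0,0,0],[0,0,0]]
    - [[0,0,0],[0,0,0]]

```text
t: 18.27
tool_pos: [0.6132, 0.0787, 0.1927]
ee_rot: [[-0.01, 1.0, -0.003], [1.0, 0.01, -0.002], [-0.002, -0.003, -1.0]]
contact_force: [-0.1, -0.7, 0.0]
opening: -0.0002
gripper_force: 0.0
```

```bash
python3 - <<'E'
from door import *
p,d=door();np.savez('s7.npz',p=p,d=d)
P=cloud("scene",d);hsv=cv2.cvtColor(p,cv2.COLOR_BGR2HSV).astype(int);c=np.array([.5409,.0008])
m=(d>0)&(np.hypot(P[...,0]-c[0],P[...,1]-c[1])<.06)&(P[...,2]>.165)&(P[...,2]<.2);o=m&(hsv[...,0]>3)&(hsv[...,0]<20)&(hsv[...,1]>130);Q=P[o];Q=Q[Q[:,0]>.565];print("outer wing",len(Q),Q.mean(0),Q.min(0),Q.max(0))
k=m&(hsv[...,2]<60);print("hub",k.sum(),P[k].mean(0),P[k].min(0),P[k].max(0))
print(env.sense()['joints'])
go(.577,.050,.176,0)
E
```

```text
door n 1721 z99 0.1390522360680048 yaw 4.918879180763642 c [ 0.5452 -0.0835]
outer wing 42 [0.5825 0.0029 0.1815] [ 0.565  -0.0035  0.1707] [0.587  0.0072 0.1905]
hub 90 [0.5463 0.0011 0.1899] [ 0.5322 -0.0116  0.1722] [0.5557 0.0127 0.1949]
[ 0.15    0.6887 -0.5355  1.6474  0.4207  0.9247 -0.5359]
t 18.32 pos [0.6144 0.0769 0.1929] tool-y yaw 0.4223691687741089 F [-0.3  0.   0.9] open 0.0001 grip 0.0
rows 1 turn [-0.0015  0.0024  0.0074] tool shift total [-26.6 -37.5  17. ]
0 [-26.6 -37.5  17. ] [-0.0015  0.0024  0.0074]
```

The door rebounds about 2° after release, probably a bounce from my quick retreat. I'll close it again gently and back off slowly.

Emit:
move_arm:
  plan:
    - [[-25,25,-10],[0,0,-0.03]]
    - [[-36,3,0],[0,0,-0.03]]
    - [[-36,3,0],[0,0,-0.03]]
    - [[-36,0,5],[0,0,-0.03]]
    - [[-18,-10,20],[0,0,0]]

```text
t: 18.73
tool_pos: [0.6494, -0.0828, 0.1805]
ee_rot: [[-0.118, 0.993, 0.007], [0.993, 0.118, -0.006], [-0.007, 0.007, -1.0]]
contact_force: [1.6, -1.2, -0.8]
opening: 0.0001
gripper_force: 0.0
```

Emit:
move_arm:
  plan:
    - [[0,-25,5],[0,0,0]]
    - [[0,0,0],[0,0,0]]
    - [[0,0,0],[0,0,0]]

```text
t: 18.98
tool_pos: [0.6194, -0.0802, 0.1728]
ee_rot: [[-0.122, 0.992, -0.002], [0.992, 0.122, -0.002], [-0.002, -0.003, -1.0]]
contact_force: [0.6, 2.1, 0.1]
opening: -0.0001
gripper_force: 0.0
```

```bash
python3 -c "
from door import *
door(); go(.559,-.0765,.173,7.3)"
```

```text
door n 1514 z99 0.13956492920686087 yaw 5.027659331147387 c [ 0.545  -0.0812]
t 19.03 pos [ 0.621  -0.0788  0.1736] tool-y yaw 7.112827899949296 F [-0.4  0.8  0.9] open -0.0003 grip 0.0
rows 2 turn [ 0.0001  0.0013 -0.0033] tool shift total [ 10.  -61.3   0.5]
0 [  5.  -30.6   0.3] [ 0.0001  0.0007 -0.0016]
1 [  5.  -30.6   0.3] [ 0.0001  0.0007 -0.0016]
```

Emit:
move_arm:
  plan:
    - [[4,-25,0],[0,0,-0.003]]
    - [[4,-22,0],[0,0,0]]
    - [[2,-12,0],[0,0,0]]
    - [[0,0,0],[0,0,0]]
    - [[0,0,0],[0,0,0]]

```text
t: 19.45
tool_pos: [0.5623, -0.0746, 0.1742]
ee_rot: [[-0.13, 0.992, 0.002], [0.992, 0.13, -0.001], [-0.001, 0.002, -1.0]]
contact_force: [1.5, -0.7, 0.2]
opening: -0.0004
gripper_force: 0.0
```

Emit:
move_arm:
  plan:
    - [[0,-1.5,0],[0,0,0]]
    - [[0,-1.5,0],[0,0,0]]
    - [[0,-1.5,0],[0,0,0]]
    - [[0,-1,0],[0,0,0]]
    - [[0,0,0],[0,0,0]]

```text
t: 19.87
tool_pos: [0.5554, -0.0753, 0.1732]
ee_rot: [[-0.13, 0.992, -0.001], [0.992, 0.13, -0.001], [-0.001, -0.001, -1.0]]
contact_force: [0.9, -0.1, -0.0]
opening: -0.0002
gripper_force: 0.1
```

```bash
python3 -c "
from door import *
door(); go(.554,-.077,.173,7.3)"
```

```text
door n 1707 z99 0.1390336388307074 yaw 6.533074826025069 c [ 0.5432 -0.0834]
t 19.92 pos [ 0.5555 -0.0753  0.1732] tool-y yaw 7.443567913463164 F [-0.2 -0.2 -0.7] open 0.0002 grip 0.1
rows 1 turn [-0.0005  0.0007  0.0025] tool shift total [-1.5 -1.7  0.2]
0 [-1.5 -1.7  0.2] [-0.0005  0.0007  0.0025]
```

Emit:
move_arm:
  plan:
    - [[0,-0.8,0],[0,0,0]]
    - [[0,-0.6,0],[0,0,0]]
    - [[0,0,0],[0,0,0]]
    - [[0,0,0],[0,0,0]]
    - [[0,0,0],[0,0,0]]

```text
t: 20.33
tool_pos: [0.554, -0.0755, 0.1733]
ee_rot: [[-0.13, 0.992, -0.0], [0.992, 0.13, -0.001], [-0.001, -0.001, -1.0]]
contact_force: [0.6, 0.1, -0.1]
opening: 0.0002
gripper_force: 0.1
```

```bash
python3 -c "
from door import *
door(); go(.554,-.077,.173,7.3)"
```

```text
door n 1702 z99 0.13951863176788573 yaw 7.398467472297369 c [ 0.542  -0.0833]
t 20.38 pos [ 0.554  -0.0755  0.1733] tool-y yaw 7.447783471025772 F [-0.   0.8 -0.2] open -0.0 grip 0.1
rows 1 turn [-0.0006  0.0007  0.0026] tool shift total [-1.5 -0.2  0.3]
0 [-1.5 -0.2  0.3] [-0.0006  0.0007  0.0026]
```

Emit:
move_arm:
  plan:
    - [[0,0.5,0],[0,0,0]]
    - [[0,0.5,0],[0,0,0]]
    - [[0,1,0],[0,0,0]]
    - [[0,1.5,0],[0,0,0]]
    - [[0,3,0],[0,0,0]]

```text
t: 20.8
tool_pos: [0.5603, -0.0747, 0.1732]
ee_rot: [[-0.13, 0.992, -0.001], [0.992, 0.13, -0.001], [-0.001, -0.001, -1.0]]
contact_force: [0.5, 0.0, 0.6]
opening: -0.0001
gripper_force: 0.0
```

```bash
python3 -c "
from door import *
door(); go(.554,-.077,.173,7.3)"
```

```text
door n 1711 z99 0.13876348653531292 yaw 5.844838840965428 c [ 0.544  -0.0832]
t 20.85 pos [ 0.5613 -0.0745  0.1733] tool-y yaw 7.447709060363644 F [ 1.2  0.4 -0.1] open 0.0004 grip 0.0
rows 1 turn [0.0003 0.0006 0.0026] tool shift total [-1.5 -7.6  0.3]
0 [-1.5 -7.6  0.3] [0.0003 0.0006 0.0026]
```

The door creeps back about 2° to a steady rest position, so a light seal seems to be pushing it. The latch tongue is what should hold it, so I'll turn the cap now.

Emit:
move_arm:
  plan:
    - [[0,20,0],[0,0,0]]
    - [[0,30,0],[0,0,0]]
    - [[0,25,0],[0,0,0]]
    - [[15,10,-20],[0,0,0.04]]
    - [[38,0,0],[0,0,0.04]]

```text
t: 21.27
tool_pos: [0.6442, -0.0167, 0.1947]
ee_rot: [[-0.038, 0.999, 0.006], [0.999, 0.038, -0.004], [-0.004, 0.006, -1.0]]
contact_force: [1.2, -0.6, 0.2]
opening: -0.0
gripper_force: 0.0
```

Emit:
move_arm:
  plan:
    - [[38,0,0],[0,0,0.04]]
    - [[38,-3,0],[0,0,0.01]]
    - [[0,-20,10],[0,0,0]]
    - [[0,-20,7],[0,0,0]]
    - [[0,0,0],[0,0,0]]

```text
t: 21.68
tool_pos: [0.589, 0.066, 0.1745]
ee_rot: [[-0.004, 1.0, -0.008], [1.0, 0.004, -0.003], [-0.003, -0.008, -1.0]]
contact_force: [-0.8, -0.6, 0.3]
opening: -0.0004
gripper_force: 0.0
```

Emit:
move_arm:
  plan:
    - [[0,0,0],[0,0,0]]
    - [[0,0,0],[0,0,0]]

```text
t: 21.85
tool_pos: [0.5951, 0.0648, 0.1765]
ee_rot: [[0.001, 1.0, 0.001], [1.0, -0.001, -0.001], [-0.001, 0.001, -1.0]]
contact_force: [0.8, -0.8, -0.0]
opening: -0.0
gripper_force: 0.0
```

```bash
python3 -c "
from door import *
door(); go(.577,.0260,.176,0); print(env.sense()['joints'])"
```

```text
door n 1715 z99 0.1389683839622888 yaw 5.907486076967863 c [ 0.5441 -0.0832]
t 21.9 pos [0.5954 0.0648 0.1766] tool-y yaw -0.06047596020115136 F [ 0.3  0.  -0. ] open -0.0002 grip 0.0
rows 1 turn [ 0.0013  0.0005 -0.0011] tool shift total [-38.8 -18.4   0.6]
0 [-38.8 -18.4   0.6] [ 0.0013  0.0005 -0.0011]
[ 0.1692  0.68   -0.5269  1.7231  0.4333  0.8555 -0.5509]
```

Emit:
move_arm:
  plan:
    - [[-20,-10,0],[0,0,0]]
    - [[-18,-10,0],[0,0,0]]
    - [[-5,0,0],[0,0,0]]
    - [[0,0,0],[0,0,0]]
    - [[0,0,0],[0,0,0]]

```text
t: 22.32
tool_pos: [0.5754, 0.0223, 0.1766]
ee_rot: [[0.001, 1.0, 0.001], [1.0, -0.001, 0.0], [0.0, 0.001, -1.0]]
contact_force: [0.6, 0.8, 0.0]
opening: 0.0
gripper_force: 0.0
```

Emit:
move_arm:
  plan:
    - [[-3,1.2,0],[0,0,0.08]]
    - [[-4.2,1.8,0],[0,0,0.12]]
    - [[-4.2,1.8,0],[0,0,0.12]]
    - [[-4.2,1.8,0],[0,0,0.12]]
    - [[-4.2,1.8,0],[0,0,0.12]]

```text
t: 22.73
tool_pos: [0.5803, 0.0036, 0.1768]
ee_rot: [[0.534, 0.845, 0.004], [0.845, -0.534, 0.002], [0.004, 0.002, -1.0]]
contact_force: [1.0, 0.9, -0.2]
opening: 0.0
gripper_force: 0.9
```

```bash
cat > cap.py <<'E'
from door import *
def cap():
    s=env.sense();c=np.array([.541,.001]);v=np.array(s['tool_pos'])[:2]-c;M=np.array(s['ee_rot'])
    print("t",s['t'],"finger r",np.hypot(*v)*1000,"ang",np.degrees(np.arctan2(v[1],v[0])),"h in tool",np.round(-(M.T[:2,:2]@v)*1000,1),"F",np.round(s['contact_force'],1),"z",s['tool_pos'][2],"j7",s['joints'][6])
    p,d=door();P=cloud("scene",d);hsv=cv2.cvtColor(p,cv2.COLOR_BGR2HSV).astype(int)
    r=np.hypot(P[...,0]-c[0],P[...,1]-c[1]);m=(d>0)&(r<.055)&(P[...,2]>.16)&(P[...,2]<.2)&(hsv[...,0]>3)&(hsv[...,0]<20)&(hsv[...,1]>130);Q=P[m]
    a=np.degrees(np.arctan2(Q[:,1]-c[1],Q[:,0]-c[0]));print("orange",len(Q),np.histogram(a,range(-180,181,30))[0])
    m=(d>0)&(r<.055)&(r>.018)&(P[...,2]>.104)&(P[...,2]<.124)&(hsv[...,1]<70);Q=P[m]
    a=np.degrees(np.arctan2(Q[:,1]-c[1],Q[:,0]-c[0]));print("steel",len(Q),np.histogram(a,range(-180,181,15))[0])
    return p,d
E
python3 -c "
from cap import *
cap()"
```

```text
t 22.7333 finger r 39.43210635701568 ang 3.780929781121652 h in tool [-23.2 -31.9] F [ 1.   0.9 -0.2] z 0.17678478301340364 j7 -0.9087401029353189
door n 1707 z99 0.1394512638829299 yaw 5.858582031703735 c [ 0.544  -0.0834]
orange 37 [ 0  0  0  0  0 37  0  0  0  0  0  0]
steel 73 [ 0  1  2  2  0  0  0  0  0  2 41 14  0  0  0  0  0  0  0  0  0  2  9  0]
```

```bash
cat > orb.py <<'E'
import numpy as np,sys
def orb(h,d,e,n):
    h=np.array(h,float);R=lambda a:np.array([[np.cos(a),-np.sin(a)],[np.sin(a),np.cos(a)]])
    for i in range(n):
        g=R(d)@h; print(np.round(h-g,1),e); h=R(-e)@g
    print(h)
E
python3 -c "
from orb import *
orb([-22.9,-31],.13,.09,10)"
```

```text
[-4.2  2.7] 0.09
[-4.3  2.5] 0.09
[-4.4  2.4] 0.09
[-4.5  2.2] 0.09
[-4.6  2. ] 0.09
[-4.7  1.8] 0.09
[-4.7  1.6] 0.09
[-4.8  1.4] 0.09
[-4.8  1.2] 0.09
[-4.9  1. ] 0.09
[ -9.02032815 -37.47057085]
```

Emit:
move_arm:
  plan:
    - [[-4.2,2.7,0],[0,0,0.09]]
    - [[-4.3,2.5,0],[0,0,0.09]]
    - [[-4.4,2.4,0],[0,0,0.09]]
    - [[-4.5,2.2,0],[0,0,0.09]]
    - [[-4.6,2,0],[0,0,0.09]]

```text
t: 23.2
tool_pos: [0.5731, -0.0203, 0.1765]
ee_rot: [[0.847, 0.532, 0.001], [0.532, -0.847, 0.002], [0.002, -0.001, -1.0]]
contact_force: [-0.0, 2.1, -0.5]
opening: -0.0001
gripper_force: 1.0
```

```bash
python3 -c "
from cap import *
cap()"
```

```text
t 23.2 finger r 38.54778327044423 ang -33.49982436730834 h in tool [-15.9 -35.1] F [-0.   2.1 -0.5] z 0.17645542241222834 j7 -1.2208854234024589
door n 1647 z99 0.13963170115275808 yaw 5.841583631036074 c [ 0.5443 -0.0852]
orange 120 [  0   0   0   0   1   0   0   0   4 100  15   0]
steel 68 [ 0  0  2  3  0  0  0  8 43  6  0  0  0  0  0  0  0  0  0  0  0  3  2  1]
```

```bash
python3 -c "
from orb import *
orb([-15.6,-35],.11,.10,15)"
```

```text
[-3.9  1.5] 0.1
[-4.   1.5] 0.1
[-4.   1.4] 0.1
[-4.   1.4] 0.1
[-4.   1.3] 0.1
[-4.   1.3] 0.1
[-4.   1.3] 0.1
[-4.   1.2] 0.1
[-4.   1.2] 0.1
[-4.1  1.1] 0.1
[-4.1  1.1] 0.1
[-4.1  1.1] 0.1
[-4.1  1. ] 0.1
[-4.1  1. ] 0.1
[-4.1  0.9] 0.1
[-10.19449418 -36.93822259]
```

Emit:
move_arm:
  plan:
    - [[-4,1.9,0],[0,0,0.1]]
    - [[-4,1.9,0],[0,0,0.1]]
    - [[-4,1.9,0],[0,0,0.1]]
    - [[-4,1.9,0],[0,0,0.1]]
    - [[-4,1.8,0],[0,0,0.1]]

```text
t: 23.67
tool_pos: [0.5604, -0.0355, 0.1769]
ee_rot: [[0.998, 0.062, 0.007], [0.062, -0.998, 0.002], [0.007, -0.002, -1.0]]
contact_force: [7.1, 3.6, -3.8]
opening: -0.0001
gripper_force: 3.5
```

```bash
python3 -c "
from cap import *
cap()"
```

```text
t 23.6667 finger r 41.27916162124217 ang -62.034572319427454 h in tool [-17.  -37.6] F [ 7.1  3.6 -3.8] z 0.1768721518564168 j7 -1.5838684026301206
door n 1669 z99 0.13925584327685392 yaw 5.834116360802343 c [ 0.5442 -0.085 ]
orange 184 [  0   0   0  42   6   0   0   0 105  31   0   0]
steel 65 [ 0  0  1  3  0  3 31 22  0  0  0  0  0  0  0  0  0  0  0  0  0  3  2  0]
```

```bash
python3 -c "
from orb import *
orb([-16.5,-36],.11,.075,15)"
```

```text
[-4.1  1.6] 0.075
[-4.1  1.5] 0.075
[-4.2  1.3] 0.075
[-4.2  1.2] 0.075
[-4.2  1. ] 0.075
[-4.3  0.9] 0.075
[-4.3  0.7] 0.075
[-4.3  0.6] 0.075
[-4.3  0.4] 0.075
[-4.3  0.3] 0.075
[-4.4  0.1] 0.075
[-4.4 -0. ] 0.075
[-4.3 -0.2] 0.075
[-4.3 -0.3] 0.075
[-4.3 -0.5] 0.075
[  3.76582313 -39.42167648]
```

Emit:
move_arm:
  plan:
    - [[-4,0.9,0],[0,0,0.075]]
    - [[-4,0.8,0],[0,0,0.075]]
    - [[-4,0.8,0],[0,0,0.075]]
    - [[-4.1,1,0],[0,0,0.075]]
    - [[-4.2,1,0],[0,0,0.075]]

```text
t: 24.13
tool_pos: [0.542, -0.0394, 0.1772]
ee_rot: [[0.952, -0.307, 0.011], [-0.307, -0.952, 0.0], [0.011, -0.004, -1.0]]
contact_force: [10.4, 0.5, -6.9]
opening: 0.0
gripper_force: 4.7
```

```bash
python3 -c "
from cap import *
cap()"
```

```text
t 24.1333 finger r 40.384219119537065 ang -88.57260963951667 h in tool [-13.3 -38.1] F [10.4  0.5 -6.9] z 0.17719120092304225 j7 -1.8667307825279196
door n 1664 z99 0.13906414852497445 yaw 5.8568809075115595 c [ 0.5442 -0.0851]
orange 196 [ 0  0 45  4  2  0  0 76 69  0  0  0]
steel 67 [ 0  0  1  3  0  1 36 19  0  0  0  0  0  0  0  0  0  0  0  0  0  3  3  1]
```

Emit:
move_arm:
  plan:
    - [[-4.3,0.5,0],[0,0,0.075]]
    - [[-4.3,0.4,0],[0,0,0.075]]
    - [[-4.3,0.3,0],[0,0,0.075]]
    - [[-4.3,0.2,0],[0,0,0.075]]
    - [[-4.3,0.1,0],[0,0,0.075]]

```text
t: 24.6
tool_pos: [0.5217, -0.033, 0.1772]
ee_rot: [[0.773, -0.635, 0.01], [-0.635, -0.773, -0.002], [0.009, -0.004, -1.0]]
contact_force: [6.5, -2.4, -2.1]
opening: -0.0
gripper_force: 3.0
```

```bash
python3 -c "
from cap import *
cap()"
```

```text
t 24.6 finger r 39.13338444136961 ang -119.60241387788643 h in tool [ -6.7 -38.6] F [ 6.5 -2.4 -2.1] z 0.17720673730001205 j7 -2.1651281803724114
door n 1658 z99 0.13908770495662803 yaw 5.737736956259532 c [ 0.5442 -0.0849]
orange 146 [ 1 24  2  0  0  0 63 55  1  0  0  0]
steel 66 [ 0  0  0  2  0  1 33 21  0  0  0  0  0  0  0  0  0  0  0  0  0  0  7  2]
```

Emit:
move_arm:
  plan:
    - [[-4.3,-0.5,0],[0,0,0.06]]
    - [[-4.3,-0.7,0],[0,0,0.06]]
    - [[-4.3,-0.9,0],[0,0,0.06]]
    - [[0,0,0],[0,0,0]]
    - [[0,0,0],[0,0,0]]

```text
t: 25.07
tool_pos: [0.5122, -0.0229, 0.1771]
ee_rot: [[0.649, -0.761, 0.007], [-0.761, -0.649, -0.003], [0.006, -0.003, -1.0]]
contact_force: [4.2, -3.7, 0.5]
opening: 0.0001
gripper_force: 2.2
```

Emit:
move_arm:
  plan:
    - [[5,0,0],[0,0,0]]
    - [[5,0,-10],[0,0,0]]
    - [[0,0,-35],[0,0,0]]
    - [[0,0,-35],[0,0,0]]
    - [[0,0,-20],[0,0,0]]

```text
t: 25.48
tool_pos: [0.5162, -0.0296, 0.2792]
ee_rot: [[0.649, -0.761, 0.002], [-0.761, -0.649, -0.001], [0.002, -0.001, -1.0]]
contact_force: [0.6, -0.3, -0.4]
opening: -0.0002
gripper_force: 0.0
```

Emit:
move_arm:
  plan:
    - [[0,25,0],[0,0,0]]
    - [[-20,30,0],[0,0,0]]
    - [[-25,30,0],[0,0,0]]
    - [[-25,30,0],[0,0,0]]
    - [[0,0,0],[0,0,0]]

```text
t: 25.9
tool_pos: [0.3722, -0.0504, 0.2751]
ee_rot: [[0.647, -0.762, -0.012], [-0.762, -0.647, 0.001], [-0.008, 0.009, -1.0]]
contact_force: [-1.4, -0.3, -0.0]
opening: -0.0001
gripper_force: 0.0
```

```bash
python3 -c "
from cap import *
p,d=cap()
print(env.sense()['tool_pos'])
q,_=env.read_camera('top')
a=cv2.resize(p[180:310,210:320],None,fx=4,fy=4,interpolation=cv2.INTER_CUBIC);b=cv2.resize(q[215:345,320:420],None,fx=3.6,fy=4,interpolation=cv2.INTER_CUBIC)
cv2.imwrite('pics/fin.png',np.hstack([a,b]))"
```

```text
t 25.9 finger r 176.48823807333278 ang -163.0798147018695 h in tool [  70.1 -161.9] F [-1.4 -0.3 -0. ] z 0.2750843015057916 j7 -2.3075356123306268
door n 1663 z99 0.13925852878825573 yaw 5.759015018616751 c [ 0.5442 -0.085 ]
orange 112 [14  1  0  0  0 13 79  4  0  0  0  1]
steel 69 [ 0  0  0  3  0  0 35 20  0  0  0  0  0  0  0  0  0  0  0  0  0  1 10  0]
[ 0.3775 -0.0503  0.276 ]
```

View pics/fin.png

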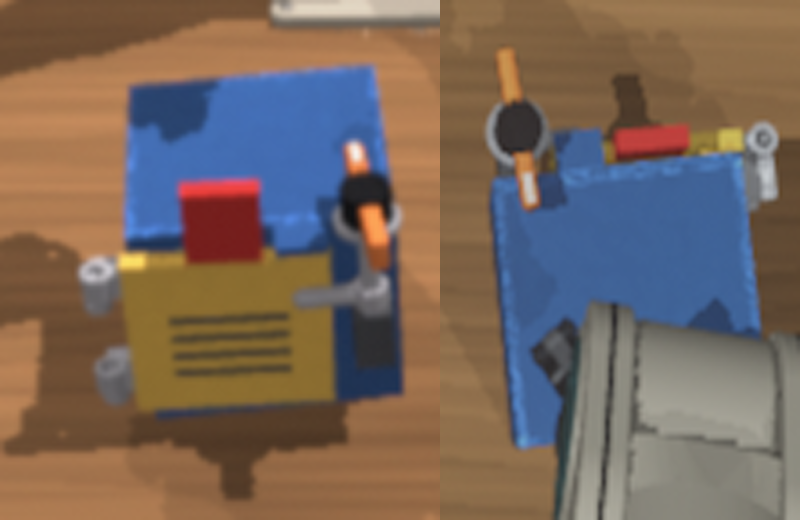

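The final view shows the door seated and shut, with the steel tongue lying across it at (330,297). The white-marked wing has turned well past the stop, about 85° of slip or 3 or more clicks. The robot is clear, so I'm handing in.

```bash
python3 -c "
from plant import env
print(env.job_done())"
```

```text
the job is handed in; nothing more can be done
None
```

I handed the job in at about 26 s: both knuckles are seated on their pins, the tongue lies across the door, and the cap slipped about 85° (3 or more clicks). The door rests about 1.4° short of fully shut, because it crept back each time I pushed it closed. I kept the tin, sanding block and carving out of the arm's path but did not re-measure them.

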